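Nest the plaster bowls under the drip shelf

ROBOT

A 6-joint arm with a two-finger parallel gripper is mounted at the origin on the work surface. World frame = base frame: x ahead of the robot, y to its left, z up, the work surface at z = 0. Lengths are in m, angles in rad, forces in N, time in s.
With the tool pointing down it reaches from about 0.35 to 0.85 m from the base axis. Payload 8.1 kg.
Tool frame: the origin (TCP) lies on the centre line of the jaws, within the pads' length; the fingertips stand 11 mm ahead of it and the grasp point (between the pads) lies 8 mm behind it (finger_overhang is the distance from the TCP to the fingertips, in m); z points along the fingers, y is the direction in which the jaws open and shut (so a half turn about z gives the same grasp; the last joint's range is limited). The gripper opens to 85 mm and grips with 20 to 120 N. Pads are 22 mm wide; open, the fingers measure 114 mm over their backs; the gripper's body (76 mm by 85 mm) begins 54 mm behind the grasp point. The pads swing forward as they close: fully open they stand 13 mm farther back than shut.
Start: joints at [1.135, 0.13, 1.488, -0, 1.523, -0.085], TCP at [0.206, 0.563, 0.242] pointing down, gripper open.
Joint ranges: [-2.96, 2.96], [-0.89, 2.26], [0.02, 2.5], [-1.34, 4.48], [0, 2.73], [-2.66, 2.66]. Speed limits (rad/s): [2.39, 2.39, 2.79, 3.14, 3.14, 3.14].

INTERFACE

Orientations are given as [roll, pitch, yaw] about the fixed x, y, z axes, in that order (R = Rz(yaw) Ry(pitch) Rx(roll)).
In Python, from plant import * gives the robot as it stands.
- The arm moves only by the shell command python3 -m inch 'ROWS' [FORCE]. ROWS is JSON, a list of rows, each an object of numbers: "tx", "ty", "tz": the shift along the tool's x, y, z in m; "yaw": the turn about the tool's z in degrees; "gripper": the finger opening in m, from 0 to 0.0854. In form: [{"tx": .., "ty": .., "tz": .., "yaw": .., "gripper": ..}, ...]. A call has 1 to 10 rows; each row is the pose to reach, as a shift and turn from the pose measured when the call began, along the tool's axes at that moment; what a row does not reach only later rows make up. A row lasts 1/12 s, in which the tool goes at most 41.7 mm and 7.16 degrees, less where a joint would pass 70% of its speed; a pose out of reach is approached as far as the arm can. A call with a gripper value outside its range is refused whole. The fingers move at their own pace and stop on an object; FORCE is the grip in N (left out, the last holds). Time passes only in rows, so rows that repeat a pose let the fingers close. It gives the time, the measured TCP pose, the force and the opening at its end, in the units of the state.
- read_state(): the state, without advancing time (a new reading comes with each control period).
- read_camera(name): name is "scene" or "top" or "wrist"; returns the picture (480x640x3 uint8, red, green, blue); there is no depth.
- camera_params(name): a dict with "vertical_fov" (degrees; the focal length in pixels is half the picture's height over the tangent of half this angle, whatever the lens; pixels are square), "cx", "cy" (the principal point, pixels), "k1" (the pictures are not rectified: a ray, as slopes to the right and down, at radius r is drawn at 1 + k1 r^2 times it, then the intrinsics apply), "T" (4x4, takes a point from camera to world coordinates); the wrist camera has in their place "T_tool_cam" (4x4, takes a point from camera to tool coordinates, whose origin is the TCP and whose axes are the flange's). Camera axes: x right, y up, looking along -z (the intrinsics and any distortion apply to the point x, -y, -z); pixel columns grow to the right and rows downward; lengths in m; the calibration is good to about 2 mm. A picture is of the moment at which its call begins: read the wrist's pose just before it. camera_params takes no time and is no camera call.
- sign_off(): hands the job in, once; it reports no verdict.
Trained networks look in the newest picture that a camera, given by its name, has taken for a name from the list of things; names that differ only in an ending like _2 or _b are one class to them, and where a whole thing is asked for, a point or a joint stands for the part that bears it (a point fixed in the world has none). Each returns a list of dicts, best first, with "conf" (0 to 1); they miss things now and then, are a little off and sometimes report something else, mostly with a low value. They report only what shows in the picture. A call takes as long as a camera call. They do not tell look-alikes from the thing itself.
- silhouettes(camera, query): "region" (480x640 bool, what is visible of it) and "location" ([column, row] in pixels, amid what is visible of it).
The state is a dict: "t": time; "joint_positions": joint angles; "joint_vel": joint speeds; "tau": joint torques, N m; "ee_pos": TCP position; "ee_rot": TCP orientation; "ft_force": force on the tool from outside, world axes, zero at the start; "ft_torque": the same for the moment, N m; "grip_width": opening from 0.0 (shut) to 1.0 (fully open).
Only numpy, scipy, OpenCV 4.12 (cv2) and the standard library are available. Lean on these libraries where they do the work, as an engineer would, in place of code of your own. Each camera call takes 0.05 s, during which the arm holds its last target.

TASK

Put the plaster mixing bowls away as one nest: the large bowl stays where it stands under the wire drip shelf; first seat the medium bowl in it, then the small bowl in the medium one, each upright and fully home on the floor of the bowl below. Lower them in under the shelf rather than dropping them, do not bang the shelf, and leave the calipers, splint, bite block and base former where they lie.

Things in the scene. Friction and masses are not known exactly. Their poses are not given: they have to be found in the camera images.
- bowl_large: Largest of three like-shaped round mixing bowls of white hard plastic, open upward, upright on the bench under the drip shelf. 176 mm across the rim, 70 mm high, foot 100 mm across and 10 mm high. Above the foot a straight conical wall flares out at 30 degrees from vertical; wall 10 mm thick measured level (9 mm square to it), flat rim. About 0.4 kg, loose. Origin: underside centre; z up its axis.
- bowl_large_floor (a point): Centre of the large bowl's flat inner floor, 22 mm above its underside, 100 mm across; z up. Home on it, the medium bowl's underside lies at this height, its rim is 17 mm higher than the large rim, with about 12 mm between the walls when centred (about 10 mm of sideways play).
- bowl_medium: Middle bowl, same white plastic and build: 150 mm across the rim, 65 mm high, foot 80 mm across and 10 mm high, wall flare 30 degrees from vertical, wall 10 mm thick measured level, flat rim, about 0.2 kg. Stands upright and loose on the open bench to the left or right of the shelf. Origin: underside centre; z up its axis.
- bowl_medium_floor (a point): Centre of the medium bowl's flat inner floor, 22 mm above its underside, 80 mm across; z up. Home on it, the small bowl's underside lies at this height and its rim is 17 mm higher than the medium rim, with about 12 mm between the walls when centred (about 10 mm of sideways play).
- bowl_small: Smallest bowl, same white plastic and build: 124 mm across the rim, 60 mm high, foot 60 mm across and 10 mm high, inner floor 22 mm above the underside, wall flare 30 degrees from vertical, wall 10 mm thick measured level, flat rim, about 0.14 kg. Upright and loose on the open bench, on the side where the medium bowl is not. Origin: underside centre; z up its axis.
- shelf: Fixed steel wire shelf on the bench. Origin: on the bench under the middle of the deck's front edge; x level from front to back, y left along the edge, z up. Deck x 0 to 220 mm, y -150 to 150 mm, height 300 to 310 mm, two plaster models on top at the back. Open front; uprights 16 x 12 mm at x 210, y -144 and 144 mm, on foot rails 8 mm high from x 68 to 218 mm, with thin diagonal stays.
- shelf_edge (a point): Middle of the deck's front edge, on its underside, 300 mm above the bench; axes as the shelf's. The large bowl's centre is 70 to 80 mm behind this edge and up to 30 mm to either side of the middle, so a gripper held upright over its rim meets the deck: reach in from the open front with the tool leaning back towards the robot.
- calipers: Steel vernier calipers lying flat on the bench between robot and shelf, 190 mm long, 70 mm over the jaws, 15 mm high, loose; not to be disturbed. Origin: underside, middle of the beam; x along the beam away from the jaws.
- splint: Clear acrylic night splint, horseshoe shaped, 64 x 52 x 14 mm, loose on the bench; not to be disturbed. Origin: underside, inside the arch.
- bite_block: Red wax bite block, horseshoe shaped, 66 x 56 x 20 mm, loose on the bench; not to be disturbed. Origin: underside, inside the arch.
- base_former: Blue rubber base former, a D-shaped open tray 82 x 86 x 32 mm, loose on the bench; not to be disturbed. Origin: underside, near the middle.
Things that resemble listed ones, but are neither listed nor needed, are in the scene too. Leave any green, turquoise or yellow look-alike of the bowl_small alone.

How it is judged:
On the way, in this order (a step that is already met when the one before it is completed fails the run):
1. the medium bowl stands home in the large bowl, let go (z of bowl_medium in the frame of bowl_large between 0.018 and 0.026 m and horizontal distance between bowl_medium and bowl_large below 0.016 m and contact force between the fingers and bowl_medium below 0.1 N), for 0.2 s.
2. the small bowl stands home in the medium bowl, let go (z of bowl_small in the frame of bowl_medium between 0.018 and 0.026 m and horizontal distance between bowl_small and bowl_medium below 0.016 m and contact force between the fingers and bowl_small below 0.1 N), for 0.2 s.
At the end, for the whole second after the job is handed in: All three bowls stand at rest as one nest: the large bowl flat on the bench within 35 mm of where it stood, the medium bowl upright (within 4 degrees) with its underside 18 to 26 mm above the large bowl's and centred within 16 mm, the small bowl likewise in the medium one (height (world z) of bowl_large below 0.004 m and angle between bowl_large's own z axis and vertical below 0.06 rad and distance of bowl_large from where it was at the start of the episode below 0.035 m and z of bowl_medium in the frame of bowl_large between 0.018 and 0.026 m and horizontal distance between bowl_medium and bowl_large below 0.016 m and angle between each of bowl_medium, bowl_small's own z axis and vertical below 0.07 rad and z of bowl_small in the frame of bowl_medium between 0.018 and 0.026 m and horizontal distance between bowl_small and bowl_medium below 0.016 m and linear speed of each of bowl_large, bowl_medium, bowl_small below 0.02 m/s); the robot touches nothing.
It fails at once if the medium bowl is dropped (falls free faster than 0.6 m/s, about 20 mm) (linear speed of bowl_medium above 0.6 m/s and contact force between the fingers and bowl_medium below 0.1 N).
It fails at once if the small bowl is dropped (falls free faster than 0.6 m/s, about 20 mm) (linear speed of bowl_small above 0.6 m/s and contact force between the fingers and bowl_small below 0.1 N).
It fails at once if the shelf is banged with more than 20 N (contact force between any of the arm, the fingers, bowl_medium, bowl_small and shelf above 20 N).
It fails at once if a bystander is moved more than 20 mm (distance of any of calipers, splint, bite_block, base_former from where it was at the start of the episode above 0.02 m).
It also fails if it takes over 72 s, if anything falls off the work surface, if the arm or the gripper's body presses on something with over 40 N, if the wrist force passes 120 N, or if a joint passes its speed limit or range.

## Working session

There is one attempt and no reset: what is moved stays moved. The work goes in short steps, Python scripts to look and compute and a shell command to move; the robot and the scene stay as the last step left them, time stands still between calls to the robot, and variables do not carry over. Pictures are saved under pics/ and viewed, and the job is handed in when it is done.

```bash
ls; mkdir -p pics
python3 - <<'E'
from plant import *
import cv2
s=read_state(); print(s)
for n in ['scene','top','wrist']:
    im=read_camera(n); cv2.imwrite(f'pics/{n}0.png',im[:,:,::-1]); p=camera_params(n); print(n,p)
E
```

```text
pics
{'t': 0.0, 'joint_positions': array([ 1.13459588e+00,  1.31128794e-01,  1.48930462e+00, -2.56531236e-05,
        1.52302392e+00, -8.54343325e-02]), 'joint_vel': array([ 0.00025301, -0.00085941, -0.00103058,  0.00219347, -0.00036319,
        0.00146387]), 'tau': array([ 6.35672623e-04, -5.69393742e+01, -5.00555348e+01, -1.58427383e-04,
        1.45829382e-02,  1.00303151e-05]), 'ee_pos': array([0.20594541, 0.5629658 , 0.24124985]), 'ee_rot': array([-3.13973259e+00, -1.33586020e-04,  2.79082767e+00]), 'ft_force': array([0.31624418, 0.19110859, 0.8922546 ]), 'ft_torque': array([-0.00217441, -0.00330853,  0.00834692]), 'grip_width': 1.0001997847306645}
scene {'vertical_fov': 57.83756182871415, 'cx': 324.1674470952828, 'cy': 239.26674966092102, 'k1': -0.04412345488888966, 'T': array([[-0.55467283, -0.55979737,  0.6156013 ,  1.0963796 ],
       [ 0.83204108, -0.37916981,  0.40489246,  0.48998019],
       [ 0.00675969,  0.73678841,  0.6760896 ,  0.89207856],
       [ 0.        ,  0.        ,  0.        ,  1.        ]])}
top {'vertical_fov': 50.03019715104516, 'cx': 321.19110482763864, 'cy': 243.27383877731563, 'k1': -0.09043079147303879, 'T': array([[ 0.02012866,  0.9812224 , -0.19182659,  0.29869816],
       [-0.99977016,  0.0211704 ,  0.00338244,  0.08715862],
       [ 0.00737997,  0.19171442,  0.98142301,  1.30106531],
       [ 0.        ,  0.        ,  0.        ,  1.        ]])}
wrist {'vertical_fov': 66.27493121718565, 'cx': 323.72571269625655, 'cy': 237.31853649302866, 'k1': -0.035764621582990944, 'T_tool_cam': array([[ 1.09356579e-03,  9.55743434e-01,  2.94199411e-01,
         7.61391817e-02],
       [ 9.99999236e-01, -1.21489642e-03,  2.29654839e-04,
        -1.34563709e-04],
       [ 5.76912914e-04,  2.94198935e-01, -9.55744032e-01,
        -1.31195696e-01],
       [ 0.00000000e+00,  0.00000000e+00,  0.00000000e+00,
         1.00000000e+00]])}
```

View pics/scene0.png

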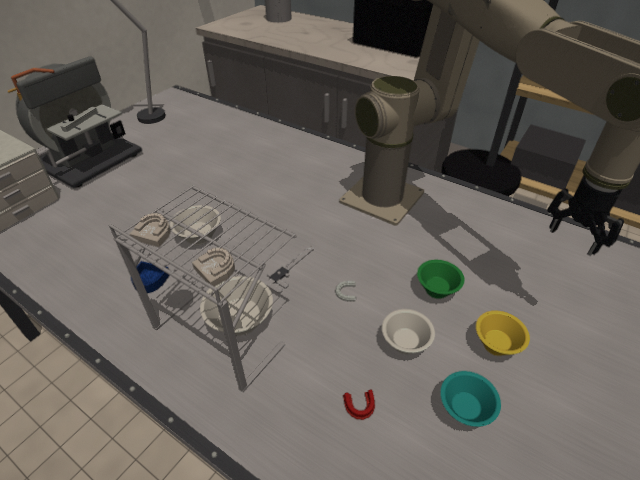

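View pics/top0.png

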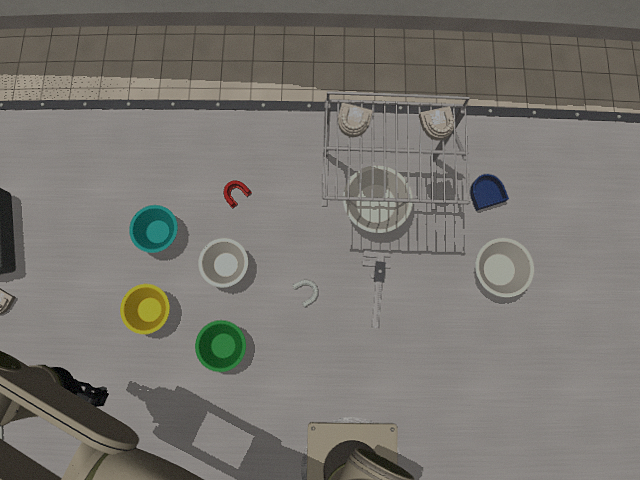

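View pics/wrist0.png

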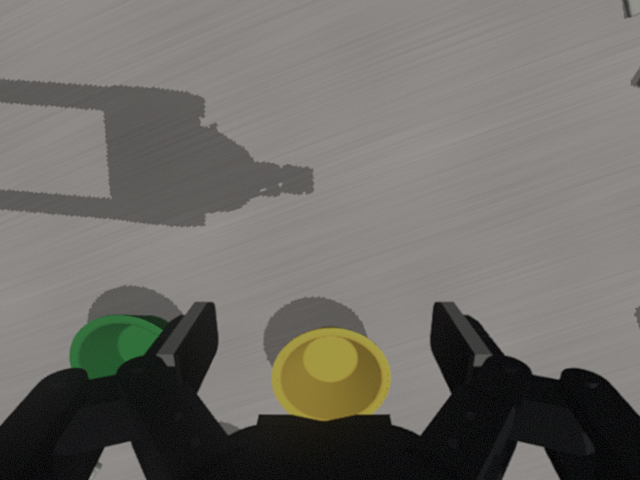

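The scene shows three white bowls. In the top view they are at (378,200), under the shelf, large; (504,268), right, medium; and (223,263), left, small. The green, yellow and turquoise look-alikes are at (220,346), (145,310) and (153,229). The calipers are at (377,285), in front of the shelf.

Next I'll measure them.

```bash
cat > h.py <<'E'
import numpy as np, cv2
from plant import *
from scipy.spatial.transform import Rotation as R
from scipy.optimize import least_squares
def cam(n,s=None):
    p=dict(camera_params(n)); p['f']=240/np.tan(np.radians(p['vertical_fov'])/2)
    if n=='wrist':
        T=np.eye(4);T[:3,:3]=R.from_euler('xyz',s['ee_rot']).as_matrix();T[:3,3]=s['ee_pos'];p['T']=T@p['T_tool_cam']
    return p
def proj(p,X):
    X=np.atleast_2d(X);q=(X-p['T'][:3,3])@p['T'][:3,:3]
    a=np.stack([q[:,0]/-q[:,2],-q[:,1]/-q[:,2]],1); r2=(a**2).sum(1,keepdims=True)
    return a*(1+p['k1']*r2)*p['f']+[p['cx'],p['cy']]
def ray(p,uv):
    d=(np.atleast_2d(uv)-[p['cx'],p['cy']])/p['f']; a=d.copy()
    for _ in range(20): a=d/(1+p['k1']*(a**2).sum(1,keepdims=True))
    v=np.c_[a[:,0],-a[:,1],-np.ones(len(a))]@p['T'][:3,:3].T
    return p['T'][:3,3],v
def onz(p,uv,z):
    o,v=ray(p,uv); return o+v*((z-o[2])/v[:,2])[:,None]
def circ(c,r,z,n=120):
    t=np.linspace(0,2*np.pi,n); return np.c_[c[0]+r*np.cos(t),c[1]+r*np.sin(t),np.full(n,z)]
DIM=dict(bowl_large=(.088,.070),bowl_medium=(.075,.065),bowl_small=(.062,.060))
E
python3 - <<'E'
from h import *
for n in ['top','scene']:
    im=read_camera(n)[:,:,::-1].copy(); p=cam(n)
    for q in ['bowl_large','bowl_medium','bowl_small','calipers','splint','bite_block','base_former','shelf']:
        for d in silhouettes(n,q)[:4]:
            m=d['region'].astype(np.uint8); ys,xs=np.nonzero(m); 
            o=''
            if q in DIM:
                r,h=DIM[q]; 
                if m.sum()>50:
                    c,_=cv2.findContours(m,cv2.RETR_EXTERNAL,cv2.CHAIN_APPROX_NONE); c=max(c,key=len)[:,0]
                    w=onz(p,c,h)[:,:2]
                    w=cv2.minEnclosingCircle(w.astype(np.float32)); o=w
            print(n,q,round(d['conf'],2),np.round(d['location']),m.sum(),(xs.min(),xs.max(),ys.min(),ys.max()), onz(p,d['location'],0.0).round(3)[0], o)
E
```

```text
top bowl_large 0.6 [380. 206.] 2955 (np.int64(344), np.int64(411), np.int64(166), np.int64(232)) [ 0.657 -0.068  0.   ] ((0.6942774653434753, -0.034894656389951706), 0.06872788071632385)
top bowl_medium 0.98 [506. 267.] 2717 (np.int64(475), np.int64(533), np.int64(238), np.int64(296)) [ 0.5   -0.398  0.   ] ((0.4911501407623291, -0.369159460067749), 0.07463523745536804)
top bowl_small 0.96 [145. 309.] 1973 (np.int64(120), np.int64(169), np.int64(283), np.int64(334)) [0.373 0.527 0.   ] ((0.3712342083454132, 0.5071567296981812), 0.06284525990486145)
top bowl_small 0.86 [224. 262.] 1944 (np.int64(198), np.int64(247), np.int64(238), np.int64(287)) [0.499 0.332 0.   ] ((0.4883318543434143, 0.3221064805984497), 0.062219928950071335)
top bowl_small 0.73 [219. 346.] 2091 (np.int64(195), np.int64(245), np.int64(320), np.int64(371)) [0.287 0.331 0.   ] ((0.2883855402469635, 0.31980323791503906), 0.062121301889419556)
top bowl_small 0.69 [152. 230.] 1846 (np.int64(129), np.int64(178), np.int64(205), np.int64(252)) [0.577 0.524 0.   ] ((0.5698564648628235, 0.5020256638526917), 0.063040018081665
[... 2018 characters left out ...]
43. 286.] 260 (np.int64(336), np.int64(355), np.int64(280), np.int64(301)) [0.41  0.102 0.   ] 
scene bite_block 0.96 [362. 413.] 502 (np.int64(343), np.int64(374), np.int64(390), np.int64(419)) [0.695 0.326 0.   ] 
scene bite_block 0.24 [244. 303.] 2341 (np.int64(200), np.int64(272), np.int64(276), np.int64(334)) [ 0.607 -0.08   0.   ] 
scene base_former 0.71 [152. 275.] 650 (np.int64(135), np.int64(169), np.int64(261), np.int64(292)) [ 0.676 -0.362  0.   ] 
scene base_former 0.2 [362. 411.] 460 (np.int64(343), np.int64(374), np.int64(390), np.int64(418)) [0.691 0.324 0.   ] 
scene shelf 0.6 [203. 264.] 7295 (np.int64(109), np.int64(295), np.int64(186), np.int64(390)) [ 0.565 -0.274  0.   ]
```

Run:
```python
import cv2
im=cv2.imread('pics/top0.png')[80:340,190:540]; cv2.imwrite('pics/topcrop0.png',cv2.resize(im,None,fx=2.2,fy=2.2,interpolation=cv2.INTER_CUBIC))
```

```text
(no output)
```

View pics/topcrop0.png

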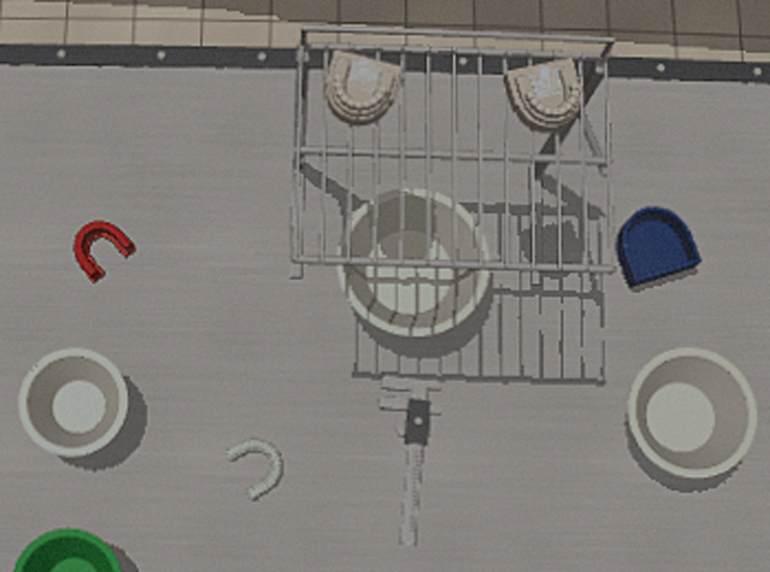

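The crop confirms it. The only white bowl of small size, in crop at (74,403), is on the left, and the medium one at (692,412) is on the right. The colored ones are decoys.

Now the exact poses and the shelf edge.

Run:
```python
from h import *
p=cam('top'); 
a,b=onz(p,[[322.7,198.2],[468.2,201.8]],0.308); print(a,b,'mid',(a+b)/2,'len',np.linalg.norm(a-b),'dir y',np.degrees(np.arctan2(*( (a-b)[:2][::1]))))
# extents of bowl rims
for q,(x0,x1,y0,y1) in dict(bowl_large=(344,411,166,232),bowl_medium=(475,533,238,296),bowl_small=(198,247,238,287)).items():
    r,h=DIM[q]
    def f(c):
        u=proj(p,circ(c,r,h)); return [u[:,0].min()-x0,u[:,0].max()-x1-1,u[:,1].min()-y0,u[:,1].max()-y1-1]
    s=least_squares(f,[.5,0]); print(q,s.x.round(4),np.round(s.fun,1))
    im=cv2.imread('pics/top0.png')
ims={n:cv2.imread(f'pics/{n}0.png') for n in['top','scene']}
C=dict(bowl_large=(.6625,-.034),bowl_medium=(.491,-.369),bowl_small=(.4885,.322))
```

```text
[0.58483988 0.08256599 0.308     ] [ 0.58454406 -0.2114259   0.308     ] mid [ 0.58469197 -0.06442995  0.308     ] len 0.29399203464039314 dir y 0.0576516848710403
bowl_large [ 0.6547 -0.0563] [-1.3  1.3 -0.6  0.5]
bowl_medium [ 0.4901 -0.3701] [-0.2  0.2 -0.7  0.6]
bowl_small [0.4875 0.3221] [-0.2  0.2 -0.1  0.1]
```

```bash
cat > ov.py <<'E'
from h import *
def overlay(C,out,tops='top0',scenes='scene0',zs={}):
    t=cv2.imread(f'pics/{tops}.png'); s=cv2.imread(f'pics/{scenes}.png'); k=4
    tiles=[]
    for q in C:
        for im,n in((t,'top'),(s,'scene')):
            p=cam(n); r,h=DIM[q]; z=zs.get(q,0)
            c=proj(p,[[C[q][0],C[q][1],h+z]])[0].astype(int)-[50,40]
            cr=cv2.resize(im[c[1]:c[1]+80,c[0]:c[0]+100],None,fx=k,fy=k,interpolation=cv2.INTER_CUBIC)
            for rr,hh,col in((r,h,(0,0,255)),(r-.01,h,(0,200,0)),(r-.038-.0,.022,(255,0,0))):
                u=(proj(p,circ(C[q],rr,hh+z))-c+.5)*k
                cv2.polylines(cr,[u.round().astype(np.int32)],True,col,1)
            tiles.append(cr)
    rows=[np.hstack(tiles[i:i+2]) for i in range(0,len(tiles),2)]
    o=np.vstack(rows); f=min(1,600/o.shape[0]); cv2.imwrite(out,cv2.resize(o,None,fx=f,fy=f,interpolation=cv2.INTER_AREA))
E
python3 - <<'E'
from ov import *
overlay(dict(bowl_large=(.655,-.056)),'pics/ovL.png')
overlay(dict(bowl_medium=(.490,-.370),bowl_small=(.4875,.322)),'pics/ovMS.png')
E
```

```text
(no output)
```

View pics/ovL.png

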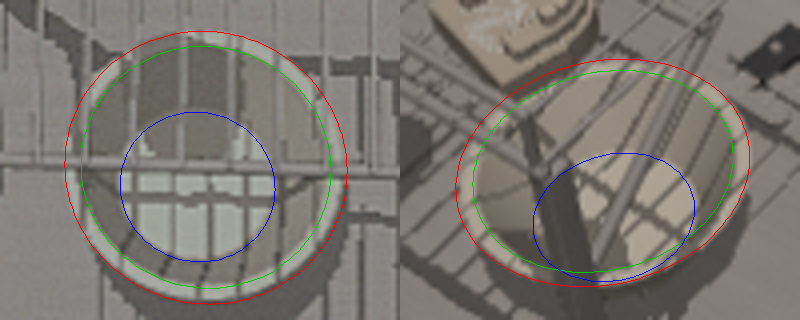

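View pics/ovMS.png

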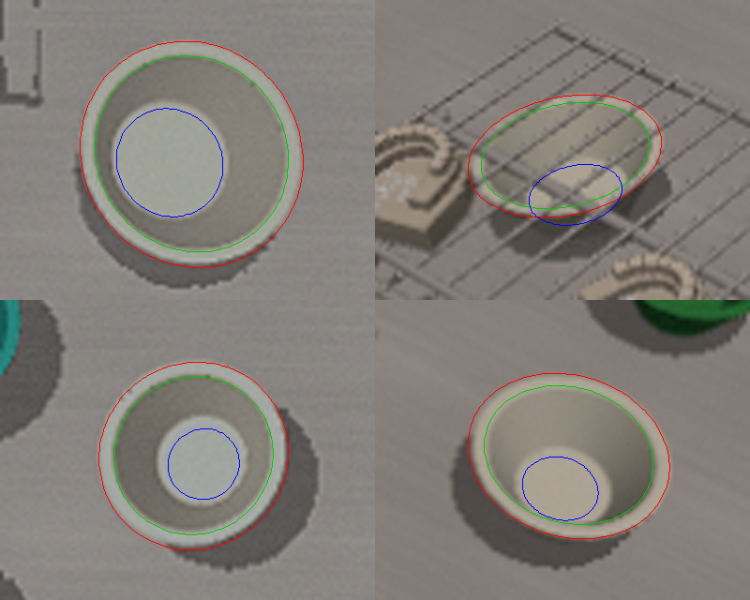

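The overlays fit within about 2 mm: L (.655,-.056), M (.490,-.370), S (.4875,.322), with the shelf edge at x≈.585 and parallel to world y. 

The moves offer no tilt command. The interface says an out-of-reach pose is "approached as far as the arm can", so I'll try stretching straight ahead, high above everything, and see whether the tool tilts.

```bash
python3 -m inch '[{"tx":-0.47,"ty":-0.43,"tz":-0.26,"yaw":70},{"tx":-0.47,"ty":-0.43,"tz":-0.26,"yaw":70},{"tx":-0.47,"ty":-0.43,"tz":-0.26,"yaw":70},{"tx":-0.47,"ty":-0.43,"tz":-0.26,"yaw":70},{"tx":-0.47,"ty":-0.43,"tz":-0.26,"yaw":70},{"tx":-0.47,"ty":-0.43,"tz":-0.26,"yaw":70},{"tx":-0.47,"ty":-0.43,"tz":-0.26,"yaw":70},{"tx":-0.47,"ty":-0.43,"tz":-0.26,"yaw":70},{"tx":-0.47,"ty":-0.43,"tz":-0.26,"yaw":70},{"tx":-0.47,"ty":-0.43,"tz":-0.26,"yaw":70}]'
```

```text
$[0]: bad value
```

```bash
python3 -m inch '[{"tx":-0.02,"ty":-0.02,"tz":-0.01,"yaw":5,"gripper":0.0854}]'
```

```text
t: 1.13
ee_pos: [0.216, 0.5389, 0.2495]
ee_rot: [-3.138, -0.002, 2.707]
ft_force: [1.6, -0.7, -0.4]
grip_width: 1.005
```

```bash
python3 -m inch '[{"tx":-0.485,"ty":-0.37,"tz":-0.25,"yaw":65,"gripper":0.085},{"tx":-0.485,"ty":-0.37,"tz":-0.25,"yaw":65,"gripper":0.085},{"tx":-0.485,"ty":-0.37,"tz":-0.25,"yaw":65,"gripper":0.085},{"tx":-0.485,"ty":-0.37,"tz":-0.25,"yaw":65,"gripper":0.085},{"tx":-0.485,"ty":-0.37,"tz":-0.25,"yaw":65,"gripper":0.085},{"tx":-0.485,"ty":-0.37,"tz":-0.25,"yaw":65,"gripper":0.085},{"tx":-0.485,"ty":-0.37,"tz":-0.25,"yaw":65,"gripper":0.085},{"tx":-0.485,"ty":-0.37,"tz":-0.25,"yaw":65,"gripper":0.085},{"tx":-0.485,"ty":-0.37,"tz":-0.25,"yaw":65,"gripper":0.085},{"tx":-0.485,"ty":-0.37,"tz":-0.25,"yaw":65,"gripper":0.085}]'
```

```text
t: 1.97
ee_pos: [0.398, 0.1945, 0.4106]
ee_rot: [-3.14, 0.002, 1.565]
ft_force: [1.4, -0.4, 0.4]
grip_width: 1.0
```

```bash
python3 -m inch '[{"tx":-0.195,"ty":0.15,"tz":-0.14,"yaw":0,"gripper":0.085},{"tx":-0.195,"ty":0.15,"tz":-0.14,"yaw":0,"gripper":0.085},{"tx":-0.195,"ty":0.15,"tz":-0.14,"yaw":0,"gripper":0.085},{"tx":-0.195,"ty":0.15,"tz":-0.14,"yaw":0,"gripper":0.085},{"tx":-0.195,"ty":0.15,"tz":-0.14,"yaw":0,"gripper":0.085},{"tx":-0.195,"ty":0.15,"tz":-0.14,"yaw":0,"gripper":0.085},{"tx":-0.195,"ty":0.15,"tz":-0.14,"yaw":0,"gripper":0.085},{"tx":-0.195,"ty":0.5,"tz":-0.14,"yaw":0,"gripper":0.085},{"tx":-0.195,"ty":0.5,"tz":-0.14,"yaw":0,"gripper":0.085},{"tx":-0.195,"ty":0.5,"tz":-0.14,"yaw":0,"gripper":0.085}]'; python3 -c "
from plant import *
print(read_state()['joint_positions'])"
```

```text
t: 2.8
ee_pos: [0.6647, -0.0029, 0.5508]
ee_rot: [-3.14, 0.002, 1.563]
ft_force: [-0.3, 0.1, 1.2]
grip_width: 0.994
[-0.08033965  0.47923961  0.49691808 -0.00247156  2.16649121 -0.07422977]
```

```bash
python3 -m inch '[{"tx":0.056,"ty":0.06,"tz":0,"yaw":0,"gripper":0.085},{"tx":0.056,"ty":0.1,"tz":0,"yaw":0,"gripper":0.085},{"tx":0.056,"ty":0.6,"tz":0,"yaw":0,"gripper":0.085},{"tx":0.056,"ty":0.6,"tz":0,"yaw":0,"gripper":0.085},{"tx":0.056,"ty":0.6,"tz":0,"yaw":0,"gripper":0.085},{"tx":0.056,"ty":0.6,"tz":0,"yaw":0,"gripper":0.085}]'; python3 -c "
from plant import *
print(read_state()['joint_positions'])"
```

```text
t: 3.3
ee_pos: [0.7747, 0.0296, 0.4815]
ee_rot: [3.119, 0.001, 1.563]
ft_force: [-0.5, -0.4, 0.8]
grip_width: 0.997
[-2.78868988e-02  8.94604621e-01  2.56582629e-02 -4.54979189e-05
  2.19857113e+00 -2.05520277e-02]
```

```bash
python3 -m inch '[{"tx":0.023,"ty":0.6,"tz":-0.2,"yaw":0,"gripper":0.085},{"tx":0.023,"ty":0.6,"tz":-0.2,"yaw":0,"gripper":0.085},{"tx":0.023,"ty":0.6,"tz":-0.2,"yaw":0,"gripper":0.085},{"tx":0.023,"ty":0.6,"tz":-0.2,"yaw":0,"gripper":0.085}]'; python3 -c "
from plant import *
print(read_state()['joint_positions'])"
```

```text
t: 3.63
ee_pos: [0.8014, 0.0296, 0.4612]
ee_rot: [3.082, -0.001, 1.563]
ft_force: [0.3, 0.8, 0.0]
grip_width: 0.995
[-0.02796682  0.92367091  0.02239757  0.00250853  2.13645499 -0.01918657]
```

```bash
python3 -m inch '[{"tx":0.023,"ty":0.3,"tz":-0.3,"yaw":0,"gripper":0.085},{"tx":0.023,"ty":0.3,"tz":-0.3,"yaw":0,"gripper":0.085},{"tx":0.023,"ty":0.3,"tz":-0.3,"yaw":0,"gripper":0.085},{"tx":0.023,"ty":0.3,"tz":-0.3,"yaw":0,"gripper":0.085}]'; python3 -c "
from plant import *
print(read_state()['joint_positions'])"
```

```text
t: 3.97
ee_pos: [0.7896, 0.0325, 0.4996]
ee_rot: [3.044, -0.002, 1.564]
ft_force: [-0.6, 0.0, 0.3]
grip_width: 0.994
[-0.02561786  0.87488803  0.02234447  0.00509526  2.14723777 -0.01537234]
```

```bash
python3 -m inch '[{"tx":0.02,"ty":0.6,"tz":-0.4,"yaw":0,"gripper":0.085},{"tx":0.02,"ty":0.6,"tz":-0.4,"yaw":0,"gripper":0.085},{"tx":0.02,"ty":0.6,"tz":-0.4,"yaw":0,"gripper":0.085},{"tx":0.02,"ty":0.6,"tz":-0.4,"yaw":0,"gripper":0.085},{"tx":0.02,"ty":0.6,"tz":-0.4,"yaw":0,"gripper":0.085},{"tx":0.02,"ty":0.6,"tz":-0.4,"yaw":0,"gripper":0.085},{"tx":0.02,"ty":0.6,"tz":-0.4,"yaw":0,"gripper":0.085},{"tx":0.02,"ty":0.6,"tz":-0.4,"yaw":0,"gripper":0.085},{"tx":0.02,"ty":0.6,"tz":-0.4,"yaw":0,"gripper":0.085},{"tx":0.02,"ty":0.6,"tz":-0.4,"yaw":0,"gripper":0.085}]'; python3 -c "
from plant import *
print(read_state()['joint_positions'])"
```

```text
t: 4.8
ee_pos: [0.7899, 0.0292, 0.5178]
ee_rot: [3.009, -0.004, 1.564]
ft_force: [-0.2, -0.1, -0.8]
grip_width: 0.994
[-0.03107913  0.85191209  0.02336161  0.00848457  2.13433478 -0.01883887]
```

Each call re-bases the orientation and adds about 0.037 rad of tilt in the right direction, so several short calls are better than a few long ones.

```bash
python3 -m inch '[{"tx":0.02,"ty":0.6,"tz":-0.4,"yaw":0,"gripper":0.085},{"tx":0.02,"ty":0.6,"tz":-0.4,"yaw":0,"gripper":0.085}]' | grep ee_
python3 -m inch '[{"tx":0.02,"ty":0.6,"tz":-0.4,"yaw":0,"gripper":0.085},{"tx":0.02,"ty":0.6,"tz":-0.4,"yaw":0,"gripper":0.085}]' | grep ee_
python3 -m inch '[{"tx":0.02,"ty":0.6,"tz":-0.4,"yaw":0,"gripper":0.085},{"tx":0.02,"ty":0.6,"tz":-0.4,"yaw":0,"gripper":0.085},{"tx":0.02,"ty":0.6,"tz":-0.4,"yaw":0,"gripper":0.085}]' | grep ee_
python3 -m inch '[{"tx":0.02,"ty":0.6,"tz":-0.2,"yaw":0,"gripper":0.085},{"tx":0.02,"ty":0.6,"tz":-0.2,"yaw":0,"gripper":0.085},{"tx":0.02,"ty":0.6,"tz":-0.2,"yaw":0,"gripper":0.085}]' | grep ee_
```

```text
ee_pos: [0.7956, 0.0288, 0.5295]
ee_rot: [2.972, -0.006, 1.564]
ee_pos: [0.8, 0.0283, 0.5439]
ee_rot: [2.934, -0.007, 1.564]
ee_pos: [0.8009, 0.0276, 0.5625]
ee_rot: [2.895, -0.008, 1.565]
ee_pos: [0.8195, 0.0274, 0.5587]
ee_rot: [2.858, -0.01, 1.565]
```

```bash
python3 -m inch '[{"tx":0.02,"ty":0.6,"tz":-0.2,"yaw":0,"gripper":0.085},{"tx":0.02,"ty":0.6,"tz":-0.2,"yaw":0,"gripper":0.085}]' | grep ee_
python3 -m inch '[{"tx":0.02,"ty":0.6,"tz":-0.2,"yaw":0,"gripper":0.085},{"tx":0.02,"ty":0.6,"tz":-0.2,"yaw":0,"gripper":0.085}]' | grep ee_
python3 -m inch '[{"tx":0.02,"ty":0.6,"tz":-0.2,"yaw":0,"gripper":0.085},{"tx":0.02,"ty":0.6,"tz":-0.2,"yaw":0,"gripper":0.085}]' | grep ee_
python3 -m inch '[{"tx":0.02,"ty":0.6,"tz":-0.2,"yaw":0,"gripper":0.085},{"tx":0.02,"ty":0.6,"tz":-0.2,"yaw":0,"gripper":0.085}]' | grep ee_
python3 -m inch '[{"tx":0.02,"ty":0.6,"tz":-0.2,"yaw":0,"gripper":0.085},{"tx":0.02,"ty":0.6,"tz":-0.2,"yaw":0,"gripper":0.085}]' | grep ee_
python3 -m inch '[{"tx":0.02,"ty":0.6,"tz":-0.2,"yaw":0,"gripper":0.085},{"tx":0.02,"ty":0.6,"tz":-0.2,"yaw":0,"gripper":0.085}]'
```

```text
ee_pos: [0.8331, 0.0273, 0.5603]
ee_rot: [2.822, -0.011, 1.566]
ee_pos: [0.8443, 0.0272, 0.5657]
ee_rot: [2.786, -0.013, 1.566]
ee_pos: [0.8541, 0.0271, 0.5735]
ee_rot: [2.749, -0.014, 1.567]
ee_pos: [0.8624, 0.027, 0.5834]
ee_rot: [2.712, -0.015, 1.567]
ee_pos: [0.8696, 0.0269, 0.5957]
ee_rot: [2.673, -0.017, 1.568]
t: 6.63
ee_pos: [0.8754, 0.0267, 0.6103]
ee_rot: [2.633, -0.018, 1.569]
ft_force: [-0.5, -0.2, -0.3]
grip_width: 0.996
```

The tool now leans back 29° in the world x–z plane, matching the 30° bowl walls. I'll write a small helper to turn world targets into tool shifts.

```bash
cat > go.py <<'E'
import sys
from h import *
s=read_state(); M=R.from_euler('xyz',s['ee_rot']).as_matrix(); p=np.array(s['ee_pos'])
t=s['t']; print('t',round(t,2),'pos',p.round(4),'x',M[:,0].round(3),'y',M[:,1].round(3),'z',M[:,2].round(3),'F',np.round(s['ft_force'],1),'w',round(s['grip_width']*.085,4))
for a in sys.argv[1:]:
    d=M.T@(np.array(eval(a))-p); print(a,'-> t',d.round(4),'rows',np.ceil(np.linalg.norm(d)/.0417))
E
python3 go.py "(.40,.03,.55)" "(.365,-.37,.40)" "(.364,-.37,.166)"
```

```text
t 6.63 pos [0.8754 0.0267 0.6103] x [0.002 1.    0.018] y [ 0.873 -0.011  0.487] z [ 0.487  0.014 -0.873] F [-0.5 -0.2 -0.3] w 0.0846
(.40,.03,.55) -> t [ 0.0011 -0.4446 -0.1788] rows 12.0
(.365,-.37,.40) -> t [-0.4016 -0.544  -0.0707] rows 17.0
(.364,-.37,.166) -> t [-0.4057 -0.6588  0.1332] rows 19.0
```

```bash
python3 -m inch '[{"tx":-0.402,"ty":-0.544,"tz":-0.071,"yaw":0,"gripper":0.085},{"tx":-0.402,"ty":-0.544,"tz":-0.071,"yaw":0,"gripper":0.085},{"tx":-0.402,"ty":-0.544,"tz":-0.071,"yaw":0,"gripper":0.085},{"tx":-0.402,"ty":-0.544,"tz":-0.071,"yaw":0,"gripper":0.085},{"tx":-0.402,"ty":-0.544,"tz":-0.071,"yaw":0,"gripper":0.085},{"tx":-0.402,"ty":-0.544,"tz":-0.071,"yaw":0,"gripper":0.085},{"tx":-0.402,"ty":-0.544,"tz":-0.071,"yaw":0,"gripper":0.06},{"tx":-0.402,"ty":-0.544,"tz":-0.071,"yaw":0,"gripper":0.05},{"tx":-0.402,"ty":-0.544,"tz":-0.071,"yaw":0,"gripper":0.045},{"tx":-0.402,"ty":-0.544,"tz":-0.071,"yaw":0,"gripper":0.045}]'; python3 go.py "(.365,-.37,.40)" "(.364,-.37,.166)"
```

```text
t: 7.47
ee_pos: [0.6191, -0.1752, 0.5075]
ee_rot: [2.631, -0.017, 1.569]
ft_force: [0.2, -1.8, -0.5]
grip_width: 0.527
t 7.47 pos [ 0.6191 -0.1752  0.5075] x [0.002 1.    0.017] y [ 0.873 -0.01   0.488] z [ 0.488  0.014 -0.873] F [ 0.2 -1.8 -0.5] w 0.0448
(.365,-.37,.40) -> t [-0.1971 -0.2722 -0.0329] rows 9.0
(.364,-.37,.166) -> t [-0.2011 -0.3874  0.1708] rows 12.0
```

```bash
python3 -m inch '[{"tx":-0.197,"ty":-0.272,"tz":-0.033,"yaw":0,"gripper":0.045},{"tx":-0.197,"ty":-0.272,"tz":-0.033,"yaw":0,"gripper":0.045},{"tx":-0.197,"ty":-0.272,"tz":-0.033,"yaw":0,"gripper":0.045},{"tx":-0.197,"ty":-0.272,"tz":-0.033,"yaw":0,"gripper":0.045},{"tx":-0.197,"ty":-0.272,"tz":-0.033,"yaw":0,"gripper":0.045},{"tx":-0.201,"ty":-0.387,"tz":0.171,"yaw":0,"gripper":0.045},{"tx":-0.201,"ty":-0.387,"tz":0.171,"yaw":0,"gripper":0.045},{"tx":-0.201,"ty":-0.387,"tz":0.171,"yaw":0,"gripper":0.045},{"tx":-0.201,"ty":-0.387,"tz":0.171,"yaw":0,"gripper":0.045},{"tx":-0.201,"ty":-0.387,"tz":0.171,"yaw":0,"gripper":0.045}]'; python3 go.py  "(.364,-.37,.166)"
python3 -c "
from plant import *
print(read_state()['joint_positions'])"
```

```text
t: 8.3
ee_pos: [0.3944, -0.3469, 0.2509]
ee_rot: [2.631, -0.015, 1.568]
ft_force: [0.2, -0.7, -0.2]
grip_width: 0.529
t 8.3 pos [ 0.3944 -0.3469  0.2509] x [0.003 1.    0.015] y [ 0.872 -0.01   0.489] z [ 0.489  0.012 -0.872] F [ 0.2 -0.7 -0.2] w 0.045
(.364,-.37,.166) -> t [-0.0244 -0.0678  0.0589] rows 3.0
[-1.131783   -0.37591475  2.02003579  0.48212906  1.30711289 -1.20807865]
```

```bash
python3 -m inch '[{"tx":-0.024,"ty":-0.068,"tz":0.059,"yaw":0,"gripper":0.045},{"tx":-0.024,"ty":-0.068,"tz":0.059,"yaw":0,"gripper":0.045},{"tx":-0.024,"ty":-0.068,"tz":0.059,"yaw":0,"gripper":0.045},{"tx":-0.024,"ty":-0.068,"tz":0.059,"yaw":0,"gripper":0.045}]'; python3 go.py  "(.422,-.37,.0615)"
python3 - <<'E'
from h import *
s=read_state(); im=read_camera('wrist')[:,:,::-1].copy(); p=cam('wrist',s)
for rr,hh,col in((.075,.065,(0,0,255)),(.065,.065,(0,200,0))):
    for c in [(.490,-.370)]:
        cv2.polylines(im,[proj(p,circ(c,rr,hh)).round().astype(np.int32)],True,col,1)
cv2.imwrite('pics/w1.png',im)
E
```

```text
t: 8.63
ee_pos: [0.3622, -0.3682, 0.1624]
ee_rot: [2.633, -0.021, 1.566]
ft_force: [0.2, -0.8, 0.4]
grip_width: 0.525
t 8.63 pos [ 0.3622 -0.3682  0.1624] x [0.005 1.    0.021] y [ 0.873 -0.014  0.487] z [ 0.487  0.016 -0.873] F [ 0.2 -0.8  0.4] w 0.0447
(.422,-.37,.0615) -> t [-0.0036  0.0031  0.1171] rows 3.0
```

View pics/w1.png

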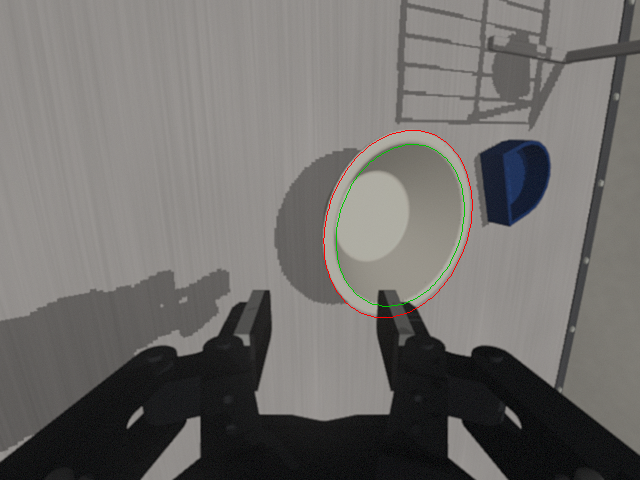

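The wrist overlay of the medium rim (red/green, around (398,223)) matches the picture and the jaws straddle the wall. Advance along the tool axis, then close.

```bash
python3 -m inch '[{"tx":-0.004,"ty":0.003,"tz":0.04,"yaw":0,"gripper":0.045},{"tx":-0.004,"ty":0.003,"tz":0.08,"yaw":0,"gripper":0.045},{"tx":-0.004,"ty":0.003,"tz":0.105,"yaw":0,"gripper":0.04},{"tx":-0.004,"ty":0.003,"tz":0.117,"yaw":0,"gripper":0.035},{"tx":-0.004,"ty":0.003,"tz":0.117,"yaw":0,"gripper":0.03},{"tx":-0.004,"ty":0.003,"tz":0.117,"yaw":0,"gripper":0.025}]' 50; python3 go.py  "(.422,-.37,.0615)"
python3 - <<'E'
from h import *
s=read_state(); im=read_camera('wrist')[:,:,::-1].copy(); p=cam('wrist',s)
cv2.imwrite('pics/w2.png',im)
E
```

```text
t: 9.18
ee_pos: [0.4252, -0.3725, 0.0674]
ee_rot: [2.629, -0.015, 1.568]
ft_force: [-0.3, -0.1, 0.0]
grip_width: 0.293
t 9.18 pos [ 0.4252 -0.3725  0.0674] x [0.002 1.    0.015] y [ 0.871 -0.01   0.49 ] z [ 0.49   0.012 -0.871] F [-0.3 -0.1  0. ] w 0.0249
(.422,-.37,.0615) -> t [ 0.0024 -0.0058  0.0036] rows 1.0
```

View pics/w2.png

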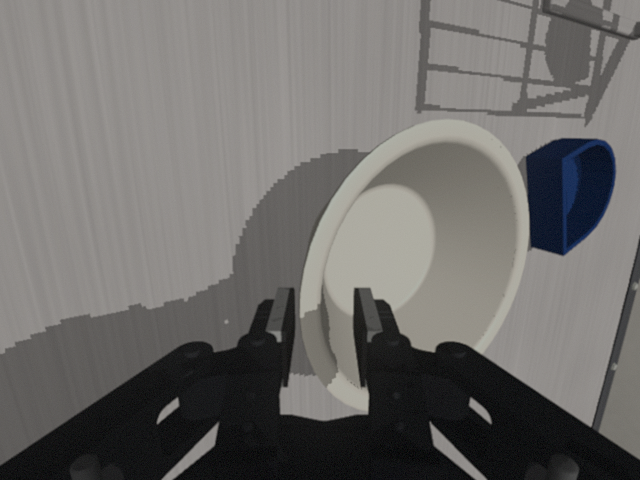

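The wall at (325,345) sits between the pads. I'll make the small correction, then close.

```bash
python3 -m inch '[{"tx":0.002,"ty":-0.006,"tz":0.004,"yaw":0,"gripper":0.025},{"tx":0.002,"ty":-0.006,"tz":0.004,"yaw":0,"gripper":0.025},{"tx":0.002,"ty":-0.006,"tz":0.004,"yaw":0,"gripper":0.016},{"tx":0.002,"ty":-0.006,"tz":0.004,"yaw":0,"gripper":0.0},{"tx":0.002,"ty":-0.006,"tz":0.004,"yaw":0,"gripper":0.0},{"tx":0.002,"ty":-0.006,"tz":0.004,"yaw":0,"gripper":0.0}]' 60; python3 go.py  "(.422,-.37,.0615)"
```

```text
t: 9.73
ee_pos: [0.422, -0.3715, 0.0628]
ee_rot: [2.627, -0.013, 1.568]
ft_force: [-3.5, 3.6, 7.8]
grip_width: 0.062
t 9.73 pos [ 0.422  -0.3715  0.0628] x [0.003 1.    0.013] y [ 0.871 -0.009  0.492] z [ 0.492  0.01  -0.871] F [-3.5  3.6  7.8] w 0.0053
(.422,-.37,.0615) -> t [ 0.0015 -0.0007  0.0011] rows 1.0
```

```bash
python3 -m inch '[{"tx":0,"ty":0,"tz":0,"yaw":0,"gripper":0.0},{"tx":0,"ty":0.005,"tz":-0.009,"yaw":0,"gripper":0.0},{"tx":0,"ty":0.015,"tz":-0.026,"yaw":0,"gripper":0.0},{"tx":0,"ty":0.015,"tz":-0.026,"yaw":0,"gripper":0.0}]'; python3 go.py
python3 - <<'E'
from h import *
s=read_state(); im=read_camera('wrist')[:,:,::-1].copy(); p=cam('wrist',s)
cv2.imwrite('pics/w3.png',im)
im=read_camera('top')[:,:,::-1].copy(); cv2.imwrite('pics/t3.png',im[200:340,420:600].repeat(4,0).repeat(4,1))
E
```

```text
t: 10.07
ee_pos: [0.4232, -0.3738, 0.0965]
ee_rot: [2.625, -0.009, 1.567]
ft_force: [0.8, -1.8, -1.3]
grip_width: 0.059
t 10.07 pos [ 0.4232 -0.3738  0.0965] x [0.004 1.    0.009] y [ 0.87  -0.008  0.494] z [ 0.494  0.006 -0.87 ] F [ 0.8 -1.8 -1.3] w 0.005
```

View pics/w3.png

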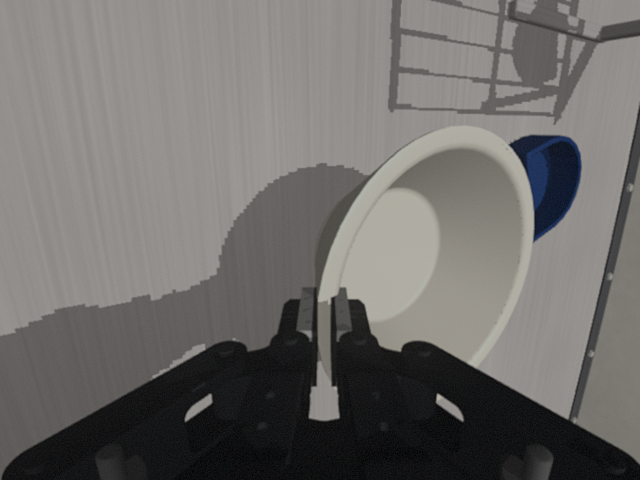

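View pics/t3.png

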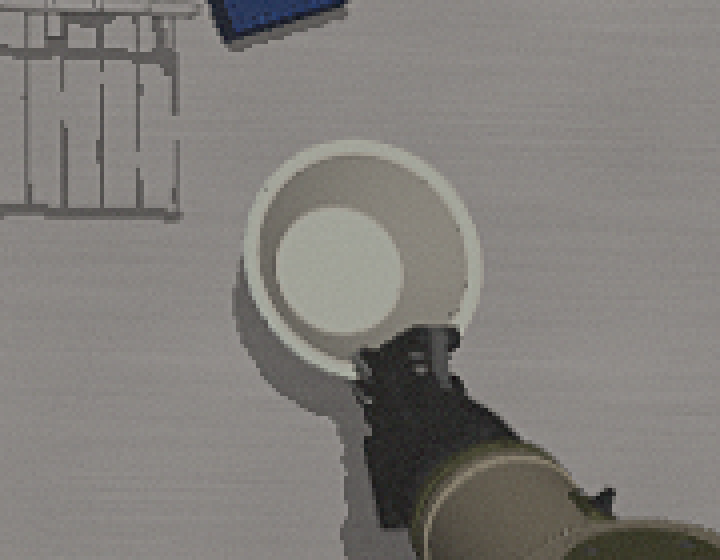

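The bowl is lifted, level and held. In the top crop the rim is complete at about (362,260) and the shadow is separated. Now carry it to the front of the shelf.

```bash
python3 go.py "(.43,-.36,.165)" "(.45,-.06,.165)"  "(.593,-.0575,.15)"  "(.593,-.0575,.105)"
```

```text
t 10.17 pos [ 0.4225 -0.3727  0.0937] x [0.003 1.    0.011] y [ 0.87  -0.008  0.492] z [ 0.492  0.008 -0.87 ] F [ 0.7 -0.1 -2.2] w 0.0052
(.43,-.36,.165) -> t [ 0.0135  0.0415 -0.0582] rows 2.0
(.45,-.06,.165) -> t [ 0.3136  0.0565 -0.046 ] rows 8.0
(.593,-.0575,.15) -> t [0.3164 0.1736 0.0375] rows 9.0
(.593,-.0575,.105) -> t [0.3159 0.1514 0.0766] rows 9.0
```

```bash
python3 -m inch '[{"tx":0.005,"ty":0.02,"tz":-0.03,"yaw":0,"gripper":0},{"tx":0.014,"ty":0.042,"tz":-0.058,"yaw":0,"gripper":0},{"tx":0.035,"ty":0.044,"tz":-0.057,"yaw":0,"gripper":0},{"tx":0.07,"ty":0.046,"tz":-0.055,"yaw":0,"gripper":0},{"tx":0.11,"ty":0.048,"tz":-0.053,"yaw":0,"gripper":0},{"tx":0.15,"ty":0.05,"tz":-0.052,"yaw":0,"gripper":0},{"tx":0.19,"ty":0.052,"tz":-0.05,"yaw":0,"gripper":0},{"tx":0.23,"ty":0.054,"tz":-0.048,"yaw":0,"gripper":0},{"tx":0.265,"ty":0.056,"tz":-0.046,"yaw":0,"gripper":0},{"tx":0.29,"ty":0.056,"tz":-0.046,"yaw":0,"gripper":0}]' ; python3 go.py "(.45,-.0575,.16)"  "(.593,-.0575,.15)"
```

```text
t: 11.0
ee_pos: [0.4486, -0.0808, 0.1627]
ee_rot: [2.628, -0.012, 1.569]
ft_force: [-0.4, 0.4, -2.7]
grip_width: 0.056
t 11.0 pos [ 0.4486 -0.0808  0.1627] x [0.002 1.    0.012] y [ 0.871 -0.008  0.491] z [ 0.491  0.01  -0.871] F [-0.4  0.4 -2.7] w 0.0048
(.45,-.0575,.16) -> t [ 0.0233 -0.0003  0.0032] rows 1.0
(.593,-.0575,.15) -> t [0.0235 0.1193 0.0822] rows 4.0
```

```bash
python3 -m inch '[{"tx":0.01,"ty":0,"tz":0,"yaw":0,"gripper":0},{"tx":0.02,"ty":0,"tz":0,"yaw":0,"gripper":0},{"tx":0.0235,"ty":0,"tz":0,"yaw":0,"gripper":0}]' ; python3 go.py
python3 - <<'E'
from h import *
s=read_state(); im=read_camera('top')[:,:,::-1].copy(); p=cam('top')
tc=np.array(s['ee_pos']); b=tc+[.068,.0015,-.0628]; print(b)
c=proj(p,[b+[0,0,.065]])[0].astype(int)-[80,70]; k=4
cr=cv2.resize(im[c[1]:c[1]+140,c[0]:c[0]+180],None,fx=k,fy=k,interpolation=cv2.INTER_CUBIC)
for rr,col in((.075,(0,0,255)),(.065,(0,200,0))):
    cv2.polylines(cr,[((proj(p,circ(b,rr,b[2]+.065))-c+.5)*k).round().astype(np.int32)],True,col,1)
cv2.polylines(cr,[((proj(p,circ((.655,-.056),.088,.07))-c+.5)*k).round().astype(np.int32)],True,(255,0,255),1)
cv2.imwrite('pics/t4.png',cr)
im=read_camera('scene')[:,:,::-1].copy(); p=cam('scene');c=proj(p,[b+[0,0,.065]])[0].astype(int)-[90,80]
cr=cv2.resize(im[c[1]:c[1]+140,c[0]:c[0]+180],None,fx=k,fy=k,interpolation=cv2.INTER_CUBIC)
for rr,col in((.075,(0,0,255)),(.065,(0,200,0))):
    cv2.polylines(cr,[((proj(p,circ(b,rr,b[2]+.065))-c+.5)*k).round().astype(np.int32)],True,col,1)
cv2.imwrite('pics/s4.png',cr)
E
```

```text
t: 11.25
ee_pos: [0.4479, -0.0554, 0.1614]
ee_rot: [2.63, -0.013, 1.571]
ft_force: [0.1, 0.7, -1.3]
grip_width: 0.056
t 11.25 pos [ 0.4479 -0.0554  0.1614] x [-0.     1.     0.013] y [ 0.872 -0.006  0.49 ] z [ 0.49   0.012 -0.872] F [ 0.1  0.7 -1.3] w 0.0047
[ 0.51594423 -0.05390937  0.09863055]
```

View pics/t4.png

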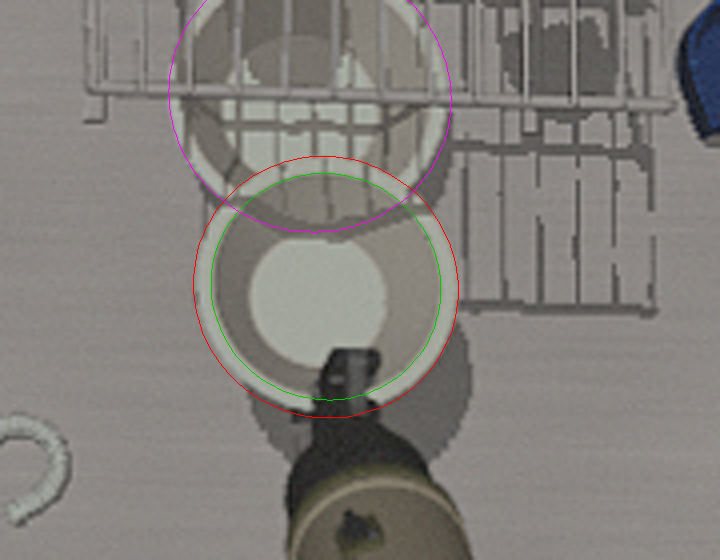

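View pics/s4.png

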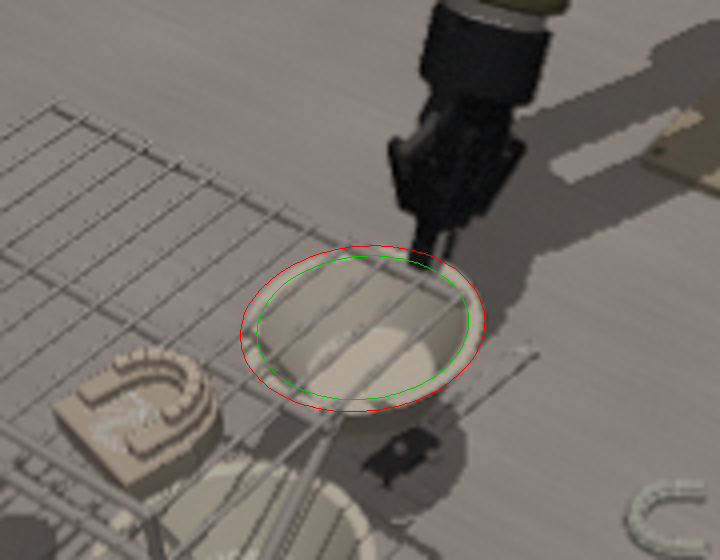

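The bowl in hand matches the prediction to about 2 mm in both views. Now slide it in under the deck above the large bowl.

```bash
python3 go.py "(.593,-.0575,.158)"; python3 -m inch '[{"tx":-0.002,"ty":0.02,"tz":0.012,"yaw":0,"gripper":0},{"tx":-0.002,"ty":0.05,"tz":0.03,"yaw":0,"gripper":0},{"tx":-0.002,"ty":0.08,"tz":0.048,"yaw":0,"gripper":0},{"tx":-0.002,"ty":0.11,"tz":0.066,"yaw":0,"gripper":0},{"tx":-0.002,"ty":0.125,"tz":0.074,"yaw":0,"gripper":0},{"tx":-0.002,"ty":0.125,"tz":0.074,"yaw":0,"gripper":0},{"tx":-0.002,"ty":0.125,"tz":0.074,"yaw":0,"gripper":0}]' ; python3 go.py "(.593,-.0575,.11)"
```

```text
t 11.35 pos [ 0.4483 -0.0566  0.162 ] x [0.    1.    0.013] y [ 0.872 -0.007  0.49 ] z [ 0.49   0.011 -0.871] F [ 0.4  0.1 -1.7] w 0.0051
(.593,-.0575,.158) -> t [-0.0009  0.1242  0.0744] rows 4.0
t: 11.93
ee_pos: [0.5934, -0.0595, 0.1571]
ee_rot: [2.632, -0.013, 1.57]
ft_force: [-0.4, 0.4, -2.1]
grip_width: 0.059
t 11.93 pos [ 0.5934 -0.0595  0.1571] x [0.001 1.    0.013] y [ 0.873 -0.007  0.488] z [ 0.488  0.011 -0.873] F [-0.4  0.4 -2.1] w 0.005
(.593,-.0575,.11) -> t [ 0.0014 -0.0233  0.0409] rows 2.0
```

```bash
python3 -m inch '[{"tx":0.001,"ty":-0.007,"tz":0.013,"yaw":0,"gripper":0},{"tx":0.0015,"ty":-0.015,"tz":0.027,"yaw":0,"gripper":0},{"tx":0.0015,"ty":-0.024,"tz":0.042,"yaw":0,"gripper":0},{"tx":0.0015,"ty":-0.028,"tz":0.05,"yaw":0,"gripper":0},{"tx":0.0015,"ty":-0.028,"tz":0.05,"yaw":0,"gripper":0}]' ; python3 go.py "(.593,-.0575,.085)"
python3 - <<'E'
from h import *
s=read_state(); k=4
tc=np.array(s['ee_pos']); b=tc+[.068,.0015,-.0628]; print(b)
for n,o in(('top',[90,70]),('scene',[90,80])):
    im=read_camera(n)[:,:,::-1].copy(); p=cam(n)
    c=proj(p,[b+[0,0,.065]])[0].astype(int)-o
    cr=cv2.resize(im[c[1]:c[1]+140,c[0]:c[0]+180],None,fx=k,fy=k,interpolation=cv2.INTER_CUBIC)
    cv2.imwrite(f'pics/{n}5.png',cr)
cv2.imwrite('pics/w5.png',read_camera('wrist')[:,:,::-1])
E
```

```text
t: 12.35
ee_pos: [0.5905, -0.0573, 0.0964]
ee_rot: [2.638, -0.014, 1.569]
ft_force: [-0.3, 0.2, -2.4]
grip_width: 0.061
t 12.35 pos [ 0.5905 -0.0573  0.0964] x [0.002 1.    0.014] y [ 0.876 -0.009  0.483] z [ 0.483  0.012 -0.876] F [-0.3  0.2 -2.4] w 0.0052
(.593,-.0575,.085) -> t [-0.0003 -0.0033  0.0111] rows 1.0
[ 0.65852323 -0.05582947  0.03355536]
```

View pics/top5.png

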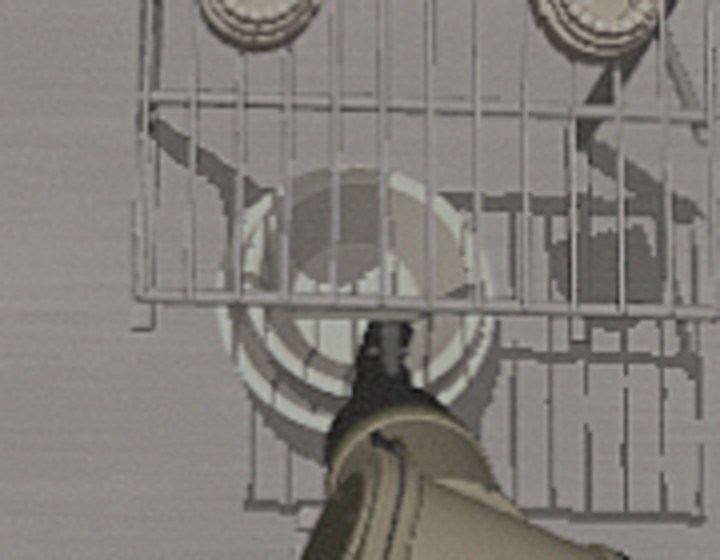

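View pics/scene5.png

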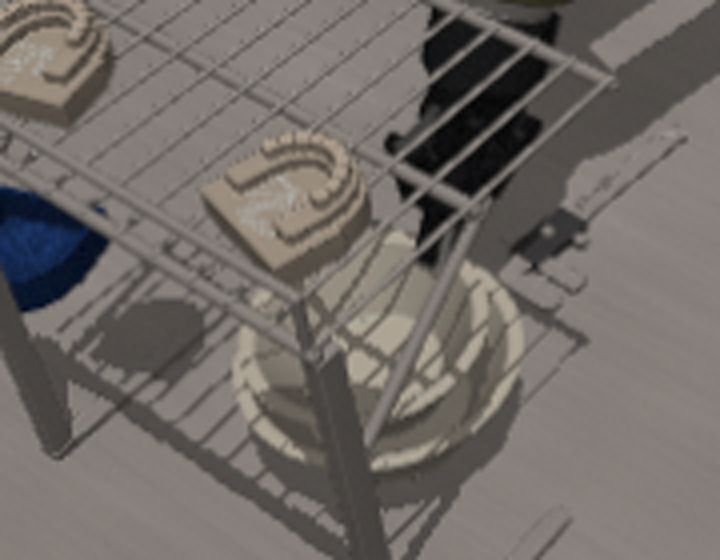

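View pics/w5.png

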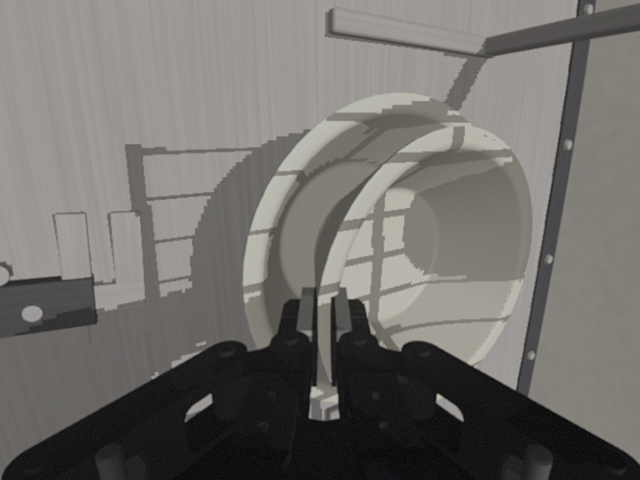

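Both views show the medium bowl inside the large rim and clear on the sides, nearly centred and slightly to the back. Lower gently to contact.

```bash
python3 -m inch '[{"tx":0,"ty":-0.001,"tz":0.004,"yaw":0,"gripper":0},{"tx":0,"ty":-0.002,"tz":0.007,"yaw":0,"gripper":0},{"tx":0,"ty":-0.003,"tz":0.01,"yaw":0,"gripper":0},{"tx":0,"ty":-0.003,"tz":0.01,"yaw":0,"gripper":0}]' ; python3 go.py "(.592,-.0575,.083)"
```

```text
t: 12.83
ee_pos: [0.5958, -0.0575, 0.0902]
ee_rot: [2.632, -0.013, 1.569]
ft_force: [-0.3, 0.2, -2.7]
grip_width: 0.062
t 12.83 pos [ 0.5958 -0.0575  0.0902] x [0.002 1.    0.013] y [ 0.873 -0.008  0.488] z [ 0.488  0.011 -0.873] F [-0.3  0.2 -2.7] w 0.0052
(.592,-.0575,.083) -> t [-0.0001 -0.0068  0.0045] rows 1.0
```

```bash
python3 -m inch '[{"tx":0,"ty":-0.003,"tz":0.002,"yaw":0,"gripper":0},{"tx":0,"ty":-0.006,"tz":0.004,"yaw":0,"gripper":0},{"tx":0,"ty":-0.006,"tz":0.004,"yaw":0,"gripper":0}]' ; python3 go.py "(.592,-.0575,.083)"; python3 go.py
```

```text
t: 13.08
ee_pos: [0.5933, -0.0573, 0.0849]
ee_rot: [2.629, -0.013, 1.57]
ft_force: [-6.5, 2.3, 8.3]
grip_width: 0.059
t 13.08 pos [ 0.5933 -0.0573  0.0849] x [0.001 1.    0.013] y [ 0.872 -0.007  0.49 ] z [ 0.49   0.011 -0.871] F [-6.5  2.3  8.3] w 0.005
(.592,-.0575,.083) -> t [-0.0002 -0.0021  0.001 ] rows 1.0
t 13.08 pos [ 0.5933 -0.0573  0.0849] x [0.001 1.    0.013] y [ 0.872 -0.007  0.49 ] z [ 0.49   0.011 -0.871] F [-6.5  2.3  8.3] w 0.005
```

Contact is about 10 N at the expected home height. Open slightly and back out along the tool axis.

```bash
python3 -m inch '[{"tx":0,"ty":0,"tz":0,"yaw":0,"gripper":0.008},{"tx":0,"ty":0,"tz":0,"yaw":0,"gripper":0.013},{"tx":0,"ty":0,"tz":-0.002,"yaw":0,"gripper":0.016},{"tx":0,"ty":0.001,"tz":-0.008,"yaw":0,"gripper":0.018}]' ; python3 go.py
python3 - <<'E'
from h import *
cv2.imwrite('pics/w6.png',read_camera('wrist')[:,:,::-1])
E
```

```text
t: 13.42
ee_pos: [0.5895, -0.0572, 0.0915]
ee_rot: [2.631, -0.013, 1.57]
ft_force: [-0.6, -0.9, 0.3]
grip_width: 0.211
t 13.42 pos [ 0.5895 -0.0572  0.0915] x [0.001 1.    0.013] y [ 0.872 -0.008  0.489] z [ 0.489  0.011 -0.872] F [-0.6 -0.9  0.3] w 0.018
```

View pics/w6.png

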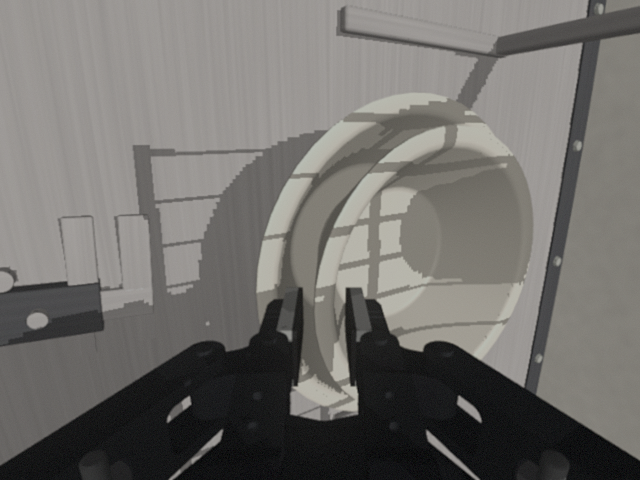

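Released with a clear gap both sides of the wall at (325,350). Retreat and check the seating.

```bash
python3 -m inch '[{"tx":0,"ty":0.001,"tz":-0.03,"yaw":0,"gripper":0.02},{"tx":0,"ty":0,"tz":-0.07,"yaw":0,"gripper":0.03},{"tx":0,"ty":-0.02,"tz":-0.1,"yaw":0,"gripper":0.045},{"tx":0,"ty":-0.06,"tz":-0.11,"yaw":0,"gripper":0.045},{"tx":0,"ty":-0.09,"tz":-0.12,"yaw":0,"gripper":0.045}]' ; python3 go.py
python3 - <<'E'
from h import *
k=4
for n,o in(('top',[90,70]),('scene',[90,80])):
    im=read_camera(n)[:,:,::-1].copy(); p=cam(n)
    cv2.imwrite(f'pics/{n}F7.png',im)
    c=proj(p,[[.655,-.056,.08]])[0].astype(int)-o
    cr=cv2.resize(im[c[1]:c[1]+140,c[0]:c[0]+180],None,fx=k,fy=k,interpolation=cv2.INTER_CUBIC)
    for x,rr,z,col in ((.655,.088,.07,(255,0,255)),(.659,.075,.087,(0,0,255))):
        cv2.polylines(cr,[((proj(p,circ((x,-.056),rr,z))-c+.5)*k).round().astype(np.int32)],True,col,1)
    cv2.imwrite(f'pics/{n}7.png',cr)
E
```

```text
t: 13.88
ee_pos: [0.4531, -0.0582, 0.1556]
ee_rot: [2.626, -0.011, 1.571]
ft_force: [-1.5, 0.0, 0.4]
grip_width: 0.527
t 13.88 pos [ 0.4531 -0.0582  0.1556] x [0.    1.    0.011] y [ 0.87  -0.006  0.493] z [ 0.493  0.01  -0.87 ] F [-1.5  0.   0.4] w 0.0448
```

View pics/top7.png

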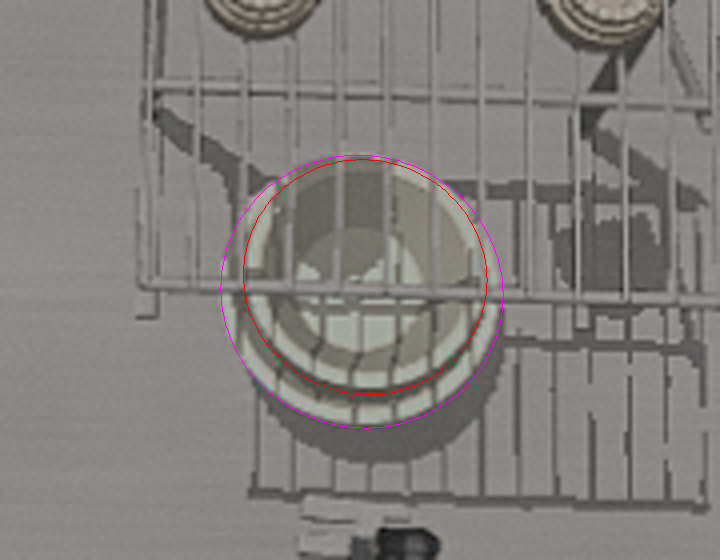

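View pics/scene7.png

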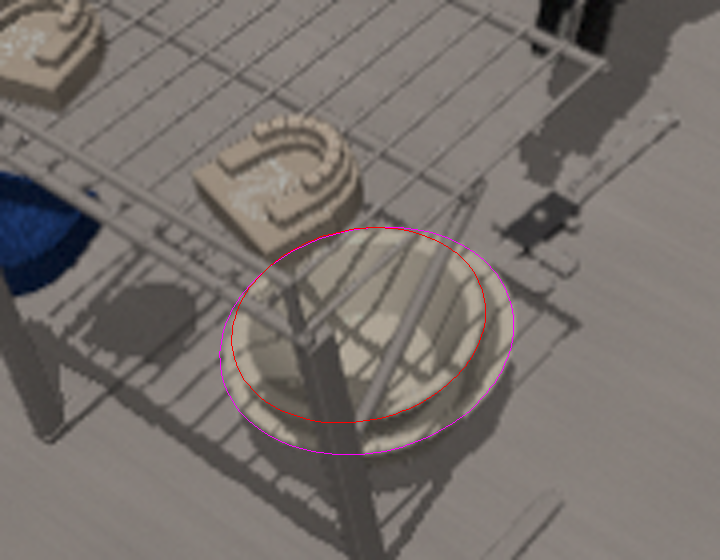

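The seated medium bowl's rim matches the predicted rim at z=.087, centred about (.659,-.056), so step 1 is done. Now the small bowl: pre-grasp in front of it.

```bash
python3 go.py "(.40,.10,.20)" "(.3745,.3205,.165)"
```

```text
t 13.98 pos [ 0.4495 -0.0574  0.1516] x [0.002 1.    0.012] y [ 0.872 -0.007  0.49 ] z [ 0.49   0.01  -0.872] F [-0.8  0.5 -0.7] w 0.045
(.40,.10,.20) -> t [ 0.1579 -0.0206 -0.0649] rows 5.0
(.3745,.3205,.165) -> t [ 0.378  -0.0616 -0.0447] rows 10.0
```

```bash
python3 -m inch '[{"tx":0.158,"ty":-0.021,"tz":-0.065,"yaw":0,"gripper":0.04},{"tx":0.158,"ty":-0.021,"tz":-0.065,"yaw":0,"gripper":0.04},{"tx":0.158,"ty":-0.021,"tz":-0.065,"yaw":0,"gripper":0.04},{"tx":0.378,"ty":-0.062,"tz":-0.045,"yaw":0,"gripper":0.04},{"tx":0.378,"ty":-0.062,"tz":-0.045,"yaw":0,"gripper":0.04},{"tx":0.378,"ty":-0.062,"tz":-0.045,"yaw":0,"gripper":0.04},{"tx":0.378,"ty":-0.062,"tz":-0.045,"yaw":0,"gripper":0.04},{"tx":0.378,"ty":-0.062,"tz":-0.045,"yaw":0,"gripper":0.04},{"tx":0.378,"ty":-0.062,"tz":-0.045,"yaw":0,"gripper":0.04},{"tx":0.378,"ty":-0.062,"tz":-0.045,"yaw":0,"gripper":0.04}]'; python3 go.py "(.3745,.3205,.165)"
```

```text
t: 14.82
ee_pos: [0.373, 0.3244, 0.1656]
ee_rot: [2.628, -0.014, 1.571]
ft_force: [0.4, -0.6, -0.4]
grip_width: 0.469
t 14.82 pos [0.373  0.3244 0.1656] x [-0.001  1.     0.014] y [ 0.871 -0.006  0.491] z [ 0.491  0.013 -0.871] F [ 0.4 -0.6 -0.4] w 0.0399
(.3745,.3205,.165) -> t [-0.0039  0.001   0.0012] rows 1.0
```

```bash
python3 -m inch '[{"tx":-0.003,"ty":0.001,"tz":0.001,"yaw":0,"gripper":0.04}]'
python3 - <<'E'
from h import *
s=read_state(); im=read_camera('wrist')[:,:,::-1].copy(); p=cam('wrist',s)
for rr,hh,col in((.062,.060,(0,0,255)),(.052,.060,(0,200,0))):
    cv2.polylines(im,[proj(p,circ((.4875,.322),rr,hh)).round().astype(np.int32)],True,col,1)
cv2.imwrite('pics/w8.png',im)
E
python3 go.py "(.4325,.3205,.0565)"
```

```text
t: 14.9
ee_pos: [0.3722, 0.3273, 0.1639]
ee_rot: [2.63, -0.014, 1.578]
ft_force: [0.5, 0.2, 0.2]
grip_width: 0.471
t 14.95 pos [0.3729 0.3249 0.164 ] x [-0.007  1.     0.013] y [ 0.872 -0.     0.49 ] z [ 0.49   0.015 -0.872] F [ 0.5 -0.2 -0.4] w 0.0399
(.4325,.3205,.0565) -> t [-0.0062 -0.0007  0.1229] rows 3.0
```

View pics/w8.png

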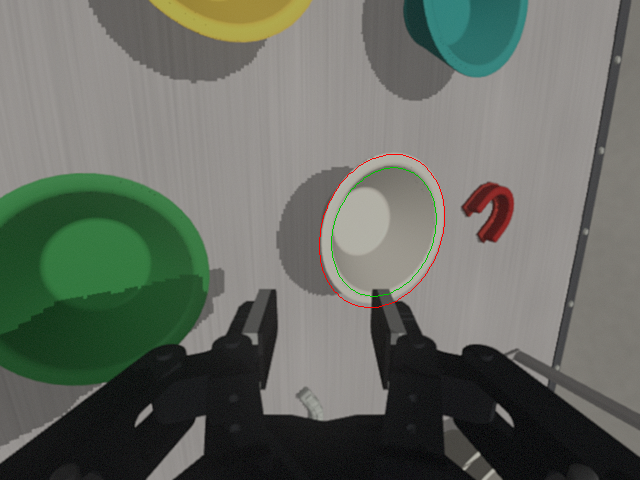

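The white small bowl at (382,230) matches the overlay, with the green one well left. Advance.

```bash
python3 -m inch '[{"tx":-0.006,"ty":0,"tz":0.04,"yaw":0,"gripper":0.04},{"tx":-0.006,"ty":-0.001,"tz":0.08,"yaw":0,"gripper":0.035},{"tx":-0.006,"ty":-0.001,"tz":0.108,"yaw":0,"gripper":0.03},{"tx":-0.006,"ty":-0.001,"tz":0.12,"yaw":0,"gripper":0.025},{"tx":-0.006,"ty":-0.001,"tz":0.12,"yaw":0,"gripper":0.025},{"tx":-0.006,"ty":-0.001,"tz":0.12,"yaw":0,"gripper":0.025}]' 60; python3 go.py "(.4325,.3205,.0565)"
```

```text
t: 15.45
ee_pos: [0.4312, 0.3195, 0.0586]
ee_rot: [2.63, -0.012, 1.576]
ft_force: [0.2, -0.1, 1.1]
grip_width: 0.292
t 15.45 pos [0.4312 0.3195 0.0586] x [-0.005  1.     0.012] y [ 0.872 -0.001  0.489] z [ 0.489  0.013 -0.872] F [ 0.2 -0.1  1.1] w 0.0249
(.4325,.3205,.0565) -> t [0.0009 0.0001 0.0025] rows 1.0
```

```bash
python3 -m inch '[{"tx":0.001,"ty":0,"tz":0.002,"yaw":0,"gripper":0.018},{"tx":0.001,"ty":0,"tz":0.002,"yaw":0,"gripper":0},{"tx":0.001,"ty":0,"tz":0.002,"yaw":0,"gripper":0},{"tx":0.001,"ty":0,"tz":0.002,"yaw":0,"gripper":0},{"tx":0.001,"ty":0,"tz":0.002,"yaw":0,"gripper":0}]' 50; python3 go.py; python3 -m inch '[{"tx":0,"ty":0.005,"tz":-0.009,"yaw":0,"gripper":0},{"tx":0,"ty":0.018,"tz":-0.032,"yaw":0,"gripper":0},{"tx":0,"ty":0.035,"tz":-0.063,"yaw":0,"gripper":0},{"tx":0,"ty":0.05,"tz":-0.09,"yaw":0,"gripper":0},{"tx":0,"ty":0.05,"tz":-0.09,"yaw":0,"gripper":0}]'
python3 - <<'E'
from h import *
cv2.imwrite('pics/w9.png',read_camera('wrist')[:,:,::-1])
E
python3 go.py "(.44,.15,.17)" "(.44,-.0575,.175)"
```

```text
t: 15.87
ee_pos: [0.433, 0.3217, 0.0588]
ee_rot: [2.628, -0.014, 1.577]
ft_force: [-0.8, 1.1, 5.6]
grip_width: 0.062
t 15.87 pos [0.433  0.3217 0.0588] x [-0.006  1.     0.014] y [ 0.871 -0.002  0.491] z [ 0.491  0.015 -0.871] F [-0.8  1.1  5.6] w 0.0053
t: 16.28
ee_pos: [0.4348, 0.3229, 0.1703]
ee_rot: [2.62, -0.021, 1.578]
ft_force: [2.0, 0.5, -0.5]
grip_width: 0.063
t 16.33 pos [0.4339 0.3222 0.1672] x [-0.006  1.     0.02 ] y [ 0.868 -0.004  0.496] z [ 0.496  0.02  -0.868] F [ 0.  -0.2 -1.2] w 0.0052
(.44,.15,.17) -> t [-0.1721  0.0074 -0.0029] rows 5.0
(.44,-.0575,.175) -> t [-0.3795  0.0108 -0.0114] rows 10.0
```

View pics/w9.png

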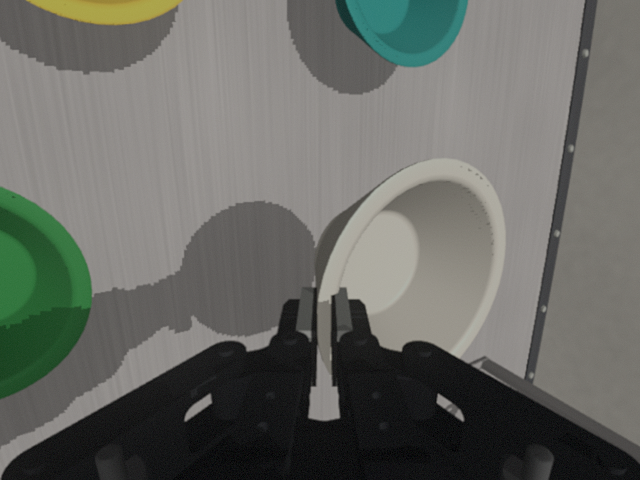

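The small bowl is held and level. To give the wrist room under the deck edge, I'll enter 35 mm forward of home and then insert along the tool axis, which is parallel to the walls.

```bash
python3 -m inch '[{"tx":-0.02,"ty":0.001,"tz":0,"yaw":0,"gripper":0},{"tx":-0.05,"ty":0.003,"tz":-0.002,"yaw":0,"gripper":0},{"tx":-0.09,"ty":0.005,"tz":-0.004,"yaw":0,"gripper":0},{"tx":-0.13,"ty":0.007,"tz":-0.006,"yaw":0,"gripper":0},{"tx":-0.17,"ty":0.008,"tz":-0.008,"yaw":0,"gripper":0},{"tx":-0.21,"ty":0.009,"tz":-0.009,"yaw":0,"gripper":0},{"tx":-0.25,"ty":0.01,"tz":-0.01,"yaw":0,"gripper":0},{"tx":-0.29,"ty":0.01,"tz":-0.01,"yaw":0,"gripper":0},{"tx":-0.325,"ty":0.01,"tz":-0.01,"yaw":0,"gripper":0},{"tx":-0.35,"ty":0.01,"tz":-0.01,"yaw":0,"gripper":0}]'; python3 go.py "(.44,-.0563,.175)"
```

```text
t: 17.17
ee_pos: [0.4416, -0.0304, 0.172]
ee_rot: [2.626, -0.02, 1.577]
ft_force: [0.4, 0.1, -1.2]
grip_width: 0.063
t 17.17 pos [ 0.4416 -0.0304  0.172 ] x [-0.006  1.     0.02 ] y [ 0.87  -0.005  0.493] z [ 0.493  0.021 -0.87 ] F [ 0.4  0.1 -1.2] w 0.0053
(.44,-.0563,.175) -> t [-0.0258  0.0002 -0.004 ] rows 1.0
```

```bash
python3 -m inch '[{"tx":-0.015,"ty":0,"tz":-0.002,"yaw":0,"gripper":0},{"tx":-0.026,"ty":0,"tz":-0.003,"yaw":0,"gripper":0},{"tx":-0.026,"ty":0,"tz":-0.003,"yaw":0,"gripper":0},{"tx":-0.026,"ty":0,"tz":-0.003,"yaw":0,"gripper":0}]' >/dev/null
python3 - <<'E'
from h import *
s=read_state(); k=4
tc=np.array(s['ee_pos']); b=tc+[.0545,.0003,-.0588]; print(b)
o=[]
for n,of in(('top',[50,60]),('scene',[50,60])):
    im=read_camera(n)[:,:,::-1].copy(); p=cam(n)
    c=proj(p,[b+[0,0,.06]])[0].astype(int)-of
    cr=cv2.resize(im[c[1]:c[1]+120,c[0]:c[0]+100],None,fx=k,fy=k,interpolation=cv2.INTER_CUBIC)
    for rr in (.062,.052): cv2.polylines(cr,[((proj(p,circ(b,rr,b[2]+.06))-c+.5)*k).round().astype(np.int32)],True,(0,0,255),1)
    o.append(cr)
cv2.imwrite('pics/c10.png',np.hstack(o))
E
python3 go.py "(.5752,-.0563,.166)"
```

```text
[ 0.49397237 -0.05640109  0.11391716]
t 17.6 pos [ 0.4399 -0.0556  0.1732] x [-0.007  1.     0.021] y [ 0.871 -0.005  0.491] z [ 0.491  0.022 -0.871] F [-0.   0.4 -1. ] w 0.0056
(.5752,-.0563,.166) -> t [-0.0017  0.1143  0.0727] rows 4.0
```

View pics/c10.png

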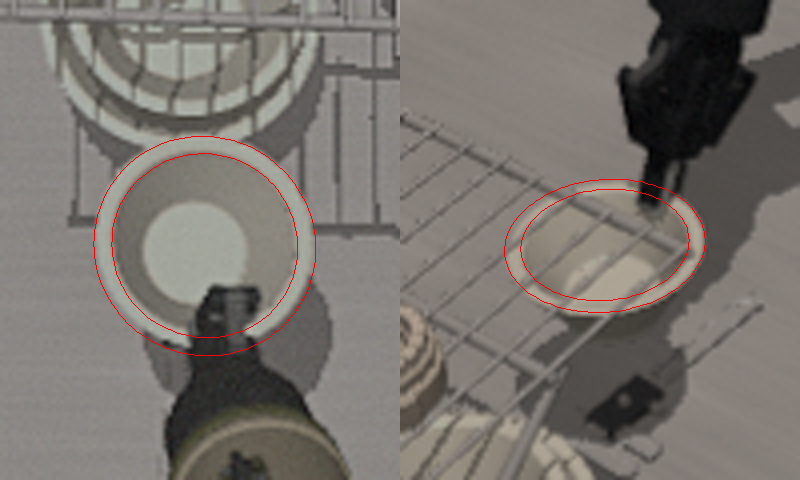

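The prediction and the pictures agree. Enter.

```bash
python3 -m inch '[{"tx":0,"ty":0.02,"tz":0.012,"yaw":0,"gripper":0},{"tx":-0.001,"ty":0.05,"tz":0.032,"yaw":0,"gripper":0},{"tx":-0.002,"ty":0.08,"tz":0.05,"yaw":0,"gripper":0},{"tx":-0.002,"ty":0.105,"tz":0.066,"yaw":0,"gripper":0},{"tx":-0.002,"ty":0.114,"tz":0.073,"yaw":0,"gripper":0},{"tx":-0.002,"ty":0.114,"tz":0.073,"yaw":0,"gripper":0}]'; python3 go.py "(.5752,-.0563,.166)" "(.6045,-.0563,.112)" "(.6095,-.0563,.1028)"
python3 - <<'E'
from h import *
cv2.imwrite('pics/w11.png',read_camera('wrist')[:,:,::-1])
E
```

```text
t: 18.1
ee_pos: [0.5765, -0.0542, 0.1642]
ee_rot: [2.63, -0.022, 1.581]
ft_force: [-0.3, 0.6, -1.5]
grip_width: 0.061
t 18.1 pos [ 0.5765 -0.0542  0.1642] x [-0.01   1.     0.022] y [ 0.872 -0.002  0.489] z [ 0.489  0.024 -0.872] F [-0.3  0.6 -1.5] w 0.0052
(.5752,-.0563,.166) -> t [-0.002  -0.0002 -0.0022] rows 1.0
(.6045,-.0563,.112) -> t [-0.0035 -0.0011  0.0592] rows 2.0
(.6095,-.0563,.1028) -> t [-0.0038 -0.0012  0.0696] rows 2.0
```

View pics/w11.png

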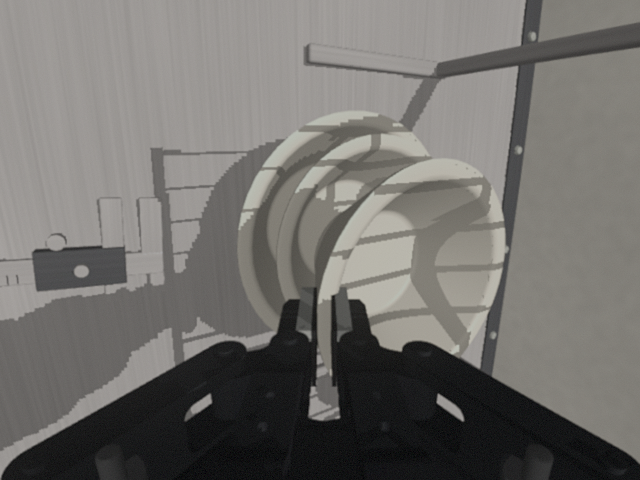

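Clear above both rims. Insert along the tool axis to about 12 mm short of home, then check.

```bash
python3 -m inch '[{"tx":-0.001,"ty":0,"tz":0.015,"yaw":0,"gripper":0},{"tx":-0.002,"ty":0,"tz":0.03,"yaw":0,"gripper":0},{"tx":-0.003,"ty":-0.001,"tz":0.045,"yaw":0,"gripper":0},{"tx":-0.0035,"ty":-0.001,"tz":0.055,"yaw":0,"gripper":0},{"tx":-0.0035,"ty":-0.001,"tz":0.055,"yaw":0,"gripper":0},{"tx":-0.0035,"ty":-0.001,"tz":0.055,"yaw":0,"gripper":0}]'; python3 go.py "(.6095,-.0563,.1028)"
python3 - <<'E'
from h import *
s=read_state(); k=4
b=np.array(s['ee_pos'])+[.0545,.0003,-.0588]; print(b)
o=[]
for n,of in(('top',[50,60]),('scene',[50,60])):
    im=read_camera(n)[:,:,::-1].copy(); p=cam(n)
    c=proj(p,[[.655,-.056,.08]])[0].astype(int)-of
    cr=cv2.resize(im[c[1]:c[1]+120,c[0]:c[0]+100],None,fx=k,fy=k,interpolation=cv2.INTER_CUBIC)
    cv2.polylines(cr,[((proj(p,circ(b,.062,b[2]+.06))-c+.5)*k).round().astype(np.int32)],True,(0,0,255),1)
    cv2.polylines(cr,[((proj(p,circ((.659,-.056),.075,.087))-c+.5)*k).round().astype(np.int32)],True,(255,0,0),1)
    o.append(cr)
cv2.imwrite('pics/c12.png',np.hstack(o))
E
```

```text
t: 18.65
ee_pos: [0.6, -0.0555, 0.1151]
ee_rot: [2.632, -0.023, 1.582]
ft_force: [0.9, -0.4, -1.2]
grip_width: 0.065
t 18.65 pos [ 0.6    -0.0555  0.1151] x [-0.011  1.     0.023] y [ 0.873 -0.002  0.487] z [ 0.487  0.025 -0.873] F [ 0.9 -0.4 -1.2] w 0.0055
(.6095,-.0563,.1028) -> t [-0.0012  0.0023  0.0154] rows 1.0
[ 0.65446599 -0.05523261  0.0563376 ]
```

View pics/c12.png

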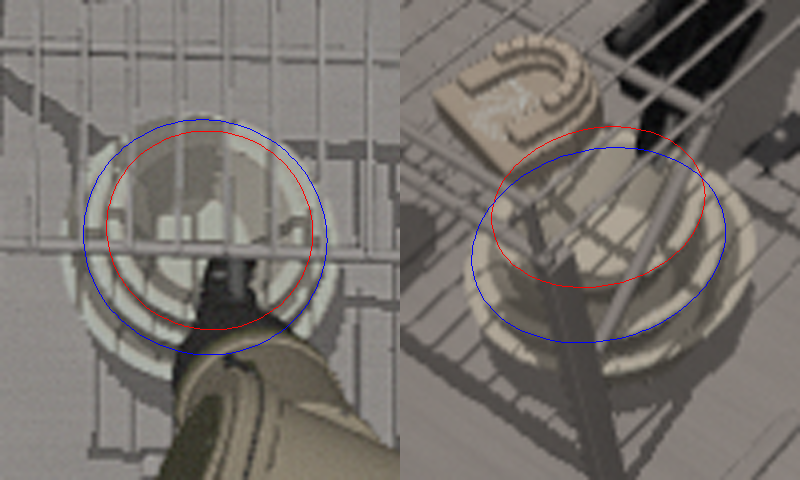

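```bash
python3 -m inch '[{"tx":-0.001,"ty":0.001,"tz":0.004,"yaw":0,"gripper":0},{"tx":-0.001,"ty":0.002,"tz":0.008,"yaw":0,"gripper":0},{"tx":-0.001,"ty":0.002,"tz":0.011,"yaw":0,"gripper":0},{"tx":-0.001,"ty":0.002,"tz":0.011,"yaw":0,"gripper":0}]'; python3 go.py "(.6095,-.0563,.1028)"
```

```text
t: 19.08
ee_pos: [0.6081, -0.0568, 0.1076]
ee_rot: [2.63, -0.022, 1.581]
ft_force: [-0.5, -0.7, -1.7]
grip_width: 0.061
t 19.08 pos [ 0.6081 -0.0568  0.1076] x [-0.01   1.     0.022] y [ 0.872 -0.002  0.489] z [ 0.489  0.025 -0.872] F [-0.5 -0.7 -1.7] w 0.0052
(.6095,-.0563,.1028) -> t [ 0.0004 -0.0012  0.0049] rows 1.0
```

```bash
python3 -m inch '[{"tx":0,"ty":-0.001,"tz":0.002,"yaw":0,"gripper":0},{"tx":0,"ty":-0.002,"tz":0.004,"yaw":0,"gripper":0},{"tx":0,"ty":-0.002,"tz":0.005,"yaw":0,"gripper":0}]'; python3 go.py "(.6085,-.0563,.1015)"
```

```text
t: 19.33
ee_pos: [0.6095, -0.0567, 0.1031]
ee_rot: [2.629, -0.022, 1.581]
ft_force: [-7.9, 1.4, 10.3]
grip_width: 0.06
t 19.33 pos [ 0.6095 -0.0567  0.1031] x [-0.011  1.     0.022] y [ 0.871 -0.002  0.491] z [ 0.491  0.025 -0.871] F [-7.9  1.4 10.3] w 0.0051
(.6085,-.0563,.1015) -> t [ 0.0003 -0.0017  0.001 ] rows 1.0
```

Contact at home height, as before. Release and back out.

```bash
python3 -m inch '[{"tx":0,"ty":0,"tz":0,"yaw":0,"gripper":0.008},{"tx":0,"ty":0,"tz":0,"yaw":0,"gripper":0.013},{"tx":0,"ty":0,"tz":-0.002,"yaw":0,"gripper":0.016},{"tx":0,"ty":0.001,"tz":-0.008,"yaw":0,"gripper":0.018}]' ; python3 go.py
python3 - <<'E'
from h import *
cv2.imwrite('pics/w13.png',read_camera('wrist')[:,:,::-1])
E
```

```text
t: 19.67
ee_pos: [0.6057, -0.0567, 0.1096]
ee_rot: [2.63, -0.023, 1.581]
ft_force: [-0.4, 0.0, 0.6]
grip_width: 0.211
t 19.67 pos [ 0.6057 -0.0567  0.1096] x [-0.01   1.     0.023] y [ 0.872 -0.002  0.489] z [ 0.489  0.025 -0.872] F [-0.4  0.   0.6] w 0.0179
```

View pics/w13.png

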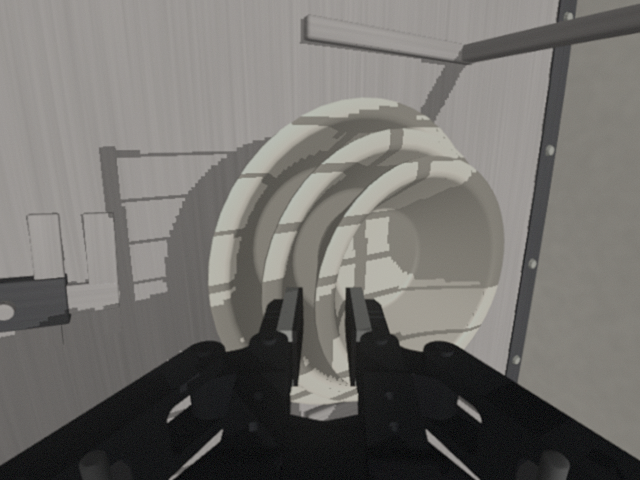

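```bash
python3 -m inch '[{"tx":0,"ty":0.001,"tz":-0.03,"yaw":0,"gripper":0.02},{"tx":0,"ty":0,"tz":-0.065,"yaw":0,"gripper":0.02},{"tx":0,"ty":-0.03,"tz":-0.08,"yaw":0,"gripper":0.025},{"tx":0,"ty":-0.07,"tz":-0.1,"yaw":0,"gripper":0.025},{"tx":0,"ty":-0.11,"tz":-0.12,"yaw":0,"gripper":0.025},{"tx":0,"ty":-0.15,"tz":-0.15,"yaw":0,"gripper":0.025},{"tx":0,"ty":-0.15,"tz":-0.15,"yaw":0,"gripper":0.025},{"tx":0,"ty":-0.15,"tz":-0.15,"yaw":0,"gripper":0.025}]' ; python3 go.py
python3 - <<'E'
from h import *
k=4;o=[]
for n,of in(('top',[50,60]),('scene',[50,60])):
    im=read_camera(n)[:,:,::-1].copy(); p=cam(n)
    cv2.imwrite(f'pics/{n}F14.png',im)
    c=proj(p,[[.655,-.056,.08]])[0].astype(int)-of
    cr=cv2.resize(im[c[1]:c[1]+120,c[0]:c[0]+100],None,fx=k,fy=k,interpolation=cv2.INTER_CUBIC)
    for x,rr,z,col in ((.655,.088,.07,(255,0,255)),(.659,.075,.087,(255,0,0)),(.664,.062,.104,(0,0,255))):
        cv2.polylines(cr,[((proj(p,circ((x,-.056),rr,z))-c+.5)*k).round().astype(np.int32)],True,col,1)
    o.append(cr)
cv2.imwrite('pics/c14.png',np.hstack(o))
for q in ['calipers','splint','bite_block','base_former']:
    for d in silhouettes('top',q)[:1]: print(q,np.round(d['location']))
E
```

```text
t: 20.38
ee_pos: [0.4244, -0.0686, 0.1581]
ee_rot: [2.646, -0.029, 1.584]
ft_force: [0.5, 0.2, 0.0]
grip_width: 0.293
t 20.38 pos [ 0.4244 -0.0686  0.1581] x [-0.013  0.999  0.029] y [ 0.88  -0.002  0.475] z [ 0.475  0.032 -0.879] F [0.5 0.2 0. ] w 0.0249
calipers [378. 274.]
splint [308. 285.]
bite_block [233. 187.]
base_former [487. 193.]
```

View pics/c14.png

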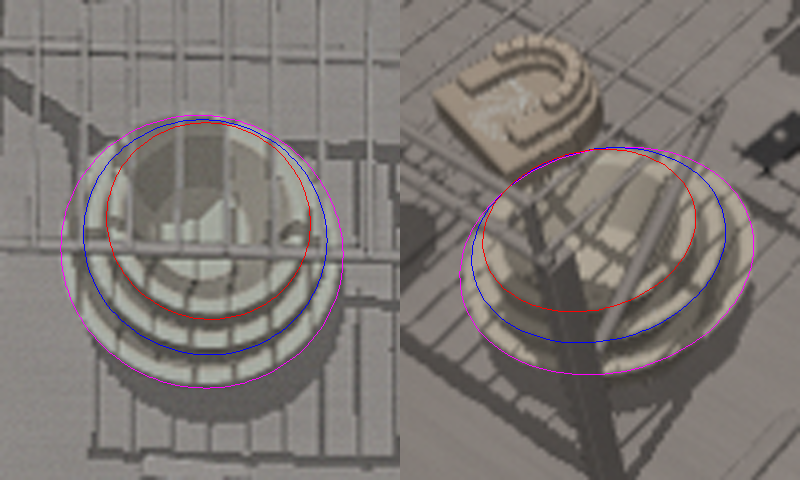

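View pics/topF14.png

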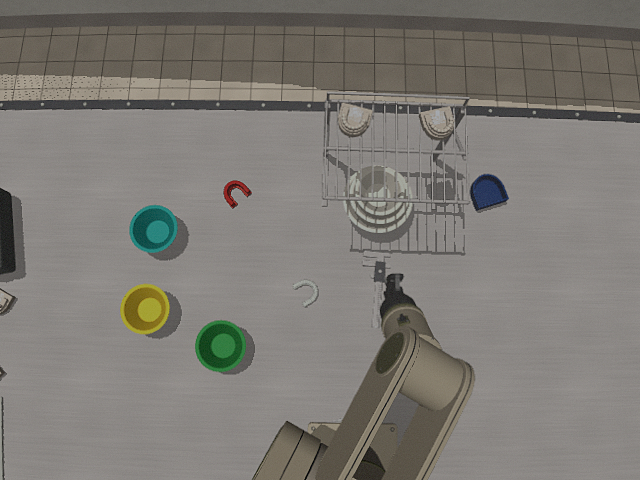

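The nest matches the predicted rims in both views, the bystanders are where they were, and the arm is free. Handing in.

```bash
python3 -c "
from plant import *
print(sign_off())"
```

```text
the job is handed in; nothing more can be done
None
```

The bowls are nested under the shelf: the medium one is seated in the large one and the small one in the medium one. I handed the job in about 20.5 s into the 72 s limit; no verdict is reported.

- **Tilting the tool:** The moves have no tilt command. I stretched the arm past its reach high above the shelf, in short calls, until the tool leaned back about 29°. That matched the 30° bowl walls and kept the wrist clear of the deck.
- **Placing the bowls:** I gripped each bowl by its front wall, carried it in from the open front and lowered it until it touched the floor below. Contact was about 10–13 N, at the expected home height, both times. I then released and backed out along the tool axis.
- **Last checks, bowls:** In the top and scene views all three rims lie within about 2 mm of the outlines predicted for bowls fully home. The medium bowl is about 4 mm and the small one about 5 mm behind the centre of the bowl below, against a limit of 16 mm. The large bowl shows no shift.
- **Last checks, surroundings:** The calipers, splint, bite block and base former are within about 3 pixels of their first detections, which is the networks' own scatter. The robot was touching nothing at hand-in, and I felt no contact with the shelf. None of the last checks failed or disagreed.

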